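# Load the drying oven's carriage and lock it in

## Robot

A 6-joint arm with a two-finger parallel gripper is mounted at the origin on the work surface. World frame = base frame: x ahead of the robot, y to its left, z up, the work surface at z = 0. Lengths are in m, angles in rad, forces in N, time in s.
With the tool pointing down it reaches from about 0.35 to 0.975 m from the base axis. Payload 4.9 kg.
Tool frame: the origin (TCP) lies on the centre line of the jaws, within the pads' length; the fingertips stand 14 mm ahead of it and the grasp point (between the pads) lies 5 mm behind it; z points along the fingers, y is the line along which they close (so a half turn about z gives the same grasp; the last joint's range is limited). The gripper opens to 85 mm and grips with 20 to 120 N. Pads are 22 mm wide; open, the fingers measure 114 mm over their backs; the gripper's body (76 mm by 85 mm) begins 54 mm behind the grasp point. The pads swing forward as they close: fully open they stand 13 mm farther back than shut.
Start: joints at [-1.271, 0.053, 1.613, -0, 1.476, -0.119], TCP at [0.254, -0.571, 0.245] pointing down, gripper open.
Joint ranges: [-3.01, 3.01], [-1.01, 2.22], [0.06, 2.58], [-1.02, 4.17], [0.09, 2.62], [-3.14, 3.14]. Speed limits (rad/s): [2.57, 2.57, 3.14, 3.14, 3.14, 3.14].

## Interface

Orientations are given as a unit quaternion [w, x, y, z].
In Python, from plant import * gives the robot as it stands.
- The arm moves only by the tool send_rows, never from a script. Its argument "steps" is a list of rows, each an object with "translation": the shift along the tool's x, y, z in cm, a list of three; "delta_rot": the turn, a rotation vector about the tool's x, y, z in rad, a list of three; "jaw": the finger opening in cm, from 0 to 8.54. In form: [{"translation": [dx, dy, dz], "delta_rot": [rx, ry, rz], "jaw": jaw}, ...]. A call has exactly 8 rows; each row is the pose to reach, as a shift and turn from the pose commanded when the call began, along the tool's axes at that moment; what a row does not reach only later rows make up. A row lasts 1/10 s, in which the tool goes at most 50 mm and 8.59 degrees, less where a joint would pass 70% of its speed; a pose out of reach is approached as far as the arm can. A call with a gripper value outside its range is refused whole. The fingers move at their own pace and stop on an object; the grip force is fixed at half the most. Time passes only in rows, so rows that repeat a pose let the fingers close, or fill a call up. It gives the time, the measured TCP pose, the force, the opening and the grip force at its end, in the units of the state.
- state(): the state, without advancing time (a new reading comes with each control period).
- grab_frame(name): name is "side" or "top"; returns a dict with "pixels" (420x560x3 uint8, blue, green, red), "range_z" (420x560 float32, m along the optical axis (not along the pixel's ray), 0 where there is no reading), "fx", "fy", "cx", "cy" (pixels), "rvec" (rotation vector, rad) and "tvec" (3), from world to camera coordinates, as OpenCV has them. Camera axes: x right, y down, z forward; pixel columns grow to the right and rows downward; lengths in m; the calibration is good to about 2 mm. A picture is of the moment at which its call begins.
- job_done(): hands the job in; it is judged then, once.
The state is a dict: "time": time; "joint_pos": joint angles; "joint_vel": joint speeds; "joint_efforts": joint torques, N m; "tool_pos": TCP position; "tool_rot": TCP orientation; "contact_force": force on the tool from outside, world axes, zero at the start; "ft_torque": the same for the moment, N m; "gripper_width": opening from 0.0 (shut) to 1.0 (fully open); "grasp_force": force on a finger pad.
Only numpy, scipy, OpenCV 4.12 (cv2) and the standard library are available. Lean on these libraries where they do the work, as an engineer would, in place of code of your own. Each camera call takes 0.05 s, during which the arm holds its last target. There are 200 camera calls.

## Task

Load the small drying oven: draw back the slide bolt that locks the carriage, pull the carriage all the way out by its handle, and put every white ceramic ring from the bench over the upright post so that they lie flat in one stack on the carriage plate. Then push the hairpin clip through the cross hole near the top of the post until its sprung leg snaps round the post, and only after that push the carriage fully home and slide the bolt fully back to lock it. Leave the bottle, beaker and wrench where they are.

Things in the scene. Friction and masses are not known exactly. Their poses are not given: they have to be found in the camera images.
- plate (a point): point on the carriage plate's top (22 above the bench) at the axis of the upright steel post, moving with the carriage. Axes: y = the way the carriage comes out of the oven, z up, x = along the post's cross hole. The plate is 80 (x) by 110 (y: -60 to +50). The post is 18 in diameter and stands 54 above the plate, its top 4.5 chamfered.
- oven: cream drying oven, fixed, 260 (x) by 245 (y) by 190 high, with the carriage's deck 12 high. Origin on the bench below the post's axis when the carriage is home, axes as plate; the oven's front face is at y = +45 of it, with a mouth 160 wide and 105 high
- hole (a point): centre of the cross hole in the post, 41 above the plate; same axes as plate. The hole runs right through along x, 8 wide (y) and 7.5 high (z), so a clip can be pushed in from either side
- handle (a point): centre of the top of the carriage's black handle tab, 130 from the post's axis along +y and 60 above the plate (82 above the bench). The tab is 12 thick (y), 30 wide (x) and free for the top 46; below it is a metal foot 50 wide (x), 12 thick, reaching 20 above the plate. Moves with the carriage
- carriage (a joint): travel of the carriage in m: 0 = home in the oven, 0.2 = all the way out, towards +y of plate. About 2 N of friction; stays where left. It cannot move more than 4 mm while the bolt is shut
- bolt (a joint): travel of the slide bolt in m: 0 = fully shut (its 12 by 12 tip stands in front of the carriage's foot), 0.04 = fully drawn back; it clears the foot and the plate from 0.028 on. It slides along +x of plate (away from the robot) to open; about 1.5 N of friction, stays where left. It can be shut again only with the carriage home
- bolt_knob (a point): centre of the top of the bolt's upright black knob, 56 above the bench; knob 12 (x) by 20 (y) by 43 high. With carriage and bolt at 0 it lies at x = +80, y = +146 of plate. Axes as plate
- ring1: loose white ceramic ring lying flat: outer diameter 56, bore 24, thickness 8; origin at the centre of its underside, z up; 50 g. All rings are alike; three or four are present, a missing one has no reading
- ring2: loose white ceramic ring lying flat: outer diameter 56, bore 24, thickness 8; origin at the centre of its underside, z up; 50 g. All rings are alike; three or four are present, a missing one has no reading
- ring3: loose white ceramic ring lying flat: outer diameter 56, bore 24, thickness 8; origin at the centre of its underside, z up; 50 g. All rings are alike; three or four are present, a missing one has no reading
- ring4: loose white ceramic ring lying flat: outer diameter 56, bore 24, thickness 8; origin at the centre of its underside, z up; 50 g. All rings are alike; three or four are present, a missing one has no reading
- clip: loose sprung hairpin clip lying flat: black grip block 24 (x) by 12 (y) by 16 high, origin at the centre of its underside; two steel legs leave its +x end, 8 above the underside. The straight leg, 5 thick, runs along x at y = 0 to x = 68, round-ended; the bent sprung leg, 4 thick, is on the +y side, pinched in to y = 5.6 at x = 57, flared to y = 14.5 at x = 69. 55 g
- clip_seat (a point): point on the clip's straight leg, 48 along +x from the clip's origin and 8 above its underside: it lies at hole when the clip is home. Clip's axes. The straight leg goes through the hole while the sprung leg rides round the outside of the post, opens (about 5 N of push) and snaps shut behind it. Released, the clip droops about 0.2 rad in the hole
- bottle: bystander: capped bottle, 56 in diameter, 130 high, origin under its base
- beaker: bystander: open white beaker, 70 in diameter, 80 high, origin under its base
- wrench: bystander: steel wrench 160 long lying on the bench near the robot, origin at its middle
There are look-alikes about, which are no part of the job. Leave any green or yellow look-alike of the ring2 alone.

How it is judged:
On the way, in this order (a step that is already met when the one before it is completed fails the run):
1. the bolt is drawn back (value of joint bolt above 0.028 m and value of joint carriage below 0.01 m), for 0.1 s.
2. the carriage is all the way out (value of joint carriage above 0.18 m), for 0.2 s.
3. all rings lie flat over the post on the plate, carriage out (horizontal distance between each of ring1, ring2, ring3, ring4 and plate below 0.008 m and z of ring1 in the frame of plate between -0.004 and 0.029 m and angle between each of ring1, ring2, ring3, ring4's own z axis and vertical below 0.12 rad and z of ring2 in the frame of plate between -0.004 and 0.029 m and z of ring3 in the frame of plate between -0.004 and 0.029 m and z of ring4 in the frame of plate between -0.004 and 0.029 m and value of joint carriage above 0.18 m), for 0.3 s.
4. the clip is home in the post, above all the rings, carriage out (horizontal distance between each of ring1, ring2, ring3, ring4 and plate below 0.008 m and z of ring1 in the frame of plate between -0.004 and 0.029 m and angle between each of ring1, ring2, ring3, ring4's own z axis and vertical below 0.12 rad and z of ring2 in the frame of plate between -0.004 and 0.029 m and z of ring3 in the frame of plate between -0.004 and 0.029 m and z of ring4 in the frame of plate between -0.004 and 0.029 m and distance between clip_seat and hole below 0.006 m and angle between the x axis of clip and the x axis of hole, either way round below 0.3 rad and value of joint carriage above 0.15 m), for 0.3 s.
5. the carriage is home (distance between clip_seat and hole below 0.006 m and angle between the x axis of clip and the x axis of hole, either way round below 0.3 rad and value of joint carriage below 0.006 m), for 0.2 s.
At the end, for the whole second after the job is handed in: Every ring lies flat on the plate round the post (within 8 mm of its axis, underside under 29 mm up, tilt < 0.12 rad); the clip's seat point is within 6 mm of the hole centre and 0.3 rad of its axis; carriage within 6 mm of home, bolt within 6 mm of shut; all at rest (all of step 5 and horizontal distance between each of ring1, ring2, ring3, ring4 and plate below 0.008 m and z of ring1 in the frame of plate between -0.004 and 0.029 m and angle between each of ring1, ring2, ring3, ring4's own z axis and vertical below 0.12 rad and z of ring2 in the frame of plate between -0.004 and 0.029 m and z of ring3 in the frame of plate between -0.004 and 0.029 m and z of ring4 in the frame of plate between -0.004 and 0.029 m and value of joint bolt below 0.006 m and linear speed of each of clip, ring1, ring2, ring3, ring4 below 0.02 m/s); the robot touches nothing.
It fails at once if the bottle is knocked out of its place (30 mm) (distance of bottle from where it was at the start of the episode above 0.03 m).
It fails at once if the beaker is knocked out of its place (30 mm) (distance of beaker from where it was at the start of the episode above 0.03 m).
It fails at once if the wrench is knocked out of its place (30 mm) (distance of wrench from where it was at the start of the episode above 0.03 m).
Of ring1, ring2, ring3, ring4 only 3 to 4 are there at a start; the rules pass over those that are not, and their reading is None.
At some moment in a run one of ring1, ring2, ring3, ring4, clip may be knocked a few centimetres aside while the robot is not near it.
It also fails if it takes over 208 s, if anything falls off the work surface, if the arm or the gripper's body presses on something with over 40 N, if the wrist force passes 120 N, or if a joint passes its speed limit or range.

## Working session

There is one attempt and no reset: what is moved stays moved. The work goes in short steps, Python scripts to look and compute and a tool call to move; the robot and the scene stay as the last step left them, time stands still between calls to the robot, and variables do not carry over. Pictures are saved under pics/ and viewed, at most 15 in all, crops included, and the job is handed in when it is done.

Besides the shell and the picture viewer there is one more tool, called after "Call:" by a JSON object that holds its "fn" and its "kwargs". send_rows: Moves the arm, as the interface text tells. Its arguments: {"type":"object","properties":{"steps":{"type":"array","items":{"type":"object","properties":{"translation":{"type":"array","items":{"type":"number"}},"delta_rot":{"type":"array","items":{"type":"number"}},"jaw":{"type":"number"}}}}},"required":["steps"]}

```bash
ls; mkdir -p pics; cat > h.py <<'E'
import numpy as np, cv2
from plant import *
from scipy.spatial.transform import Rotation as R
def cam(n):
    f=grab_frame(n); f['Rm']=cv2.Rodrigues(np.array(f['rvec'],float))[0]; f['t']=np.array(f['tvec'],float).ravel(); return f
def cloud(f):
    z=f['range_z']; v,u=np.indices(z.shape)
    P=np.stack([(u-f['cx'])/f['fx']*z,(v-f['cy'])/f['fy']*z,z],-1)
    W=(P-f['t'])@f['Rm']; W[z<=0]=np.nan; return W
E
python3 - <<'E'
from h import *
print(state())
for n in('top','side'):
    f=cam(n); cv2.imwrite(f'pics/{n}0.png',f['pixels']); np.savez(f'{n}0.npz',W=cloud(f),p=f['pixels'])
    print(n,f['fx'],f['cx'],f['cy'],-f['Rm'].T@f['t'],f['Rm'].tolist())
E
```

```text
pics
{'time': 0.0, 'joint_pos': array([-1.27099911e+00,  5.33699434e-02,  1.61430296e+00, -1.13598843e-05,
        1.47602224e+00, -1.19020787e-01]), 'joint_vel': array([ 0.00236672,  0.00029007, -0.00106137,  0.00177518,  0.00056107,
       -0.00067365]), 'joint_efforts': array([ 2.66872294e-04, -3.93675828e+01, -3.70180643e+01, -1.35614528e-04,
        6.97901094e-03,  6.58917321e-08]), 'tool_pos': array([ 0.25398157, -0.57040629,  0.24404954]), 'tool_rot': array([-1.04644282e-03,  9.78153290e-01,  2.07882264e-01, -1.00521591e-04]), 'contact_force': array([0.06160027, 0.00392931, 0.31097141]), 'ft_torque': array([ 0.01334195, -0.00136886,  0.01485727]), 'grasp_force': 0.0, 'gripper_width': 0.9984574737946376}
top 444.07080025885824 276.0805197356521 209.24704265351878 [0.34038062 0.08380893 1.26809869] [[0.020661915897651983, -0.9994410429164475, 0.026280923985316285], [-0.9811460961751397, -0.02532197652307, -0.1916015017301499], [0.19215988965369932, -0.02182657185745647, -0.9811208781639648]]
side 493.5361968742284 281.3149591055036 213.8073061369768 [0.10486598 0.63343784 0.87056457] [[-0.7839293918507881, -0.6205983635244862, -0.017674268957536793], [-0.45215273524911404, 0.5901972805464988, -0.6687488871334764], [0.42545577043824223, -0.5162604393387586, -0.7432782427695255]]
```

View pics/top0.png

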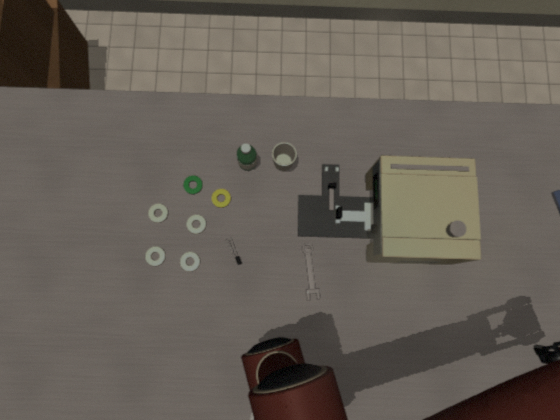

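View pics/side0.png

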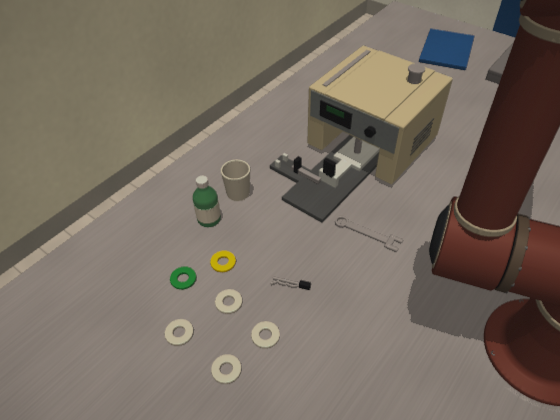

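Both pictures show four white rings (top view near (158,213), (196,224), (155,256), (190,261)), a clip with its grip block at (238,261), the handle at (340,214), the knob at (332,190), and the look-alike, bottle, beaker and wrench clear of them.

```bash
cat >> h.py <<'E'
def rings(W,p,z0=0.003,zmax=.02,xm=(0.1,0.9),ym=(.15,.75)):
    hsv=cv2.cvtColor(p,cv2.COLOR_BGR2HSV)
    m=((hsv[...,1]<60)&(hsv[...,2]>130)&(W[...,2]>z0)&(W[...,2]<zmax)).astype(np.uint8)
    n,l,s,c=cv2.connectedComponentsWithStats(m)
    out=[]
    for i in range(1,n):
        if s[i,4]>60:
            q=W[l==i]; q=q[q[:,2]>np.median(q[:,2])-.003]
            A=cv2.minEnclosingCircle((q[:,:2]*1000).astype(np.float32))
            out.append((c[i].round(),np.array(A[0]).round(1),round(A[1],1),(np.median(q,0)*1000).round(1),q[:,:2].mean(0).round(4)))
    return out
E
python3 - <<'E'
from h import *
np.set_printoptions(suppress=True,precision=4)
for n in('top','side'):
    d=np.load(n+'0.npz'); W,p=d['W'],d['p']
    print(n)
    for r in rings(W,p): print(*r)
    g=p.max(-1)
    # black regions above bench
    m=((g<50)&(W[...,2]>.008)&(W[...,2]<.11)&(W[...,1]<.4)&(W[...,1]>-.3)&(W[...,0]>.3)).astype(np.uint8)
    k,l,s,c=cv2.connectedComponentsWithStats(m)
    for i in range(1,k):
        if s[i,4]>12:
            q=W[l==i]; t=q[q[:,2]>q[:,2].max()-.008]
            print(s[i,4],c[i].round(),'zmax',q[:,2].max(),'top mean',t.mean(0),'min',t.min(0),'max',t.max(0))
d=np.load('top0.npz');W=d['W']
q=W[230:270,225:245].reshape(-1,3);q=q[q[:,2]>.004];print((q*1000).round().tolist())
q=W[(W[...,2]>.185)&(W[...,2]<.2)&(W[...,0]>.3)];print(cv2.minAreaRect((q[:,:2]*1000).astype(np.float32)))
E
```

```text
top
[283. 159.] [736.7  35.3] 21.6 [739.1  38.2   6.4] [0.7385 0.0377]
[157. 213.] [568.6 395.9] 26.7 [569.1 395.4   9.4] [0.5688 0.3956]
[196. 223.] [539.8 284.9] 26.1 [540.7 284.8   9.4] [0.54   0.2847]
[155. 256.] [444.9 394.3] 26.0 [447.  394.3   9. ] [0.4459 0.3943]
[189. 261.] [432.3 297. ] 26.2 [432.2 297.6   9. ] [0.432  0.2971]
24 [372. 178.] zmax 0.10911264671311145 top mean [ 0.6899 -0.2029  0.105 ] min [ 0.6819 -0.2039  0.1027] max [ 0.6944 -0.2023  0.1091]
67 [332. 185.] zmax 0.06394354447880882 top mean [ 0.6534 -0.1017  0.0589] min [ 0.6479 -0.1101  0.0564] max [ 0.6573 -0.0932  0.0639]
18 [371. 199.] zmax 0.015284930260465653 top mean [ 0.6235 -0.2189  0.0126] min [ 0.6178 -0.2228  0.0093] max [ 0.6305 -0.214   0.0153]
75 [338. 212.] zmax 0.08964285259970894 top mean [ 0.5723 -0.1159  0.0842] min [ 0.5581 -0.1226  0.0817] max [ 0.5834 -0.1113  0.0896]
17 [368. 233.] zmax 0.017918558861137825 top mean [ 0.522  -0.2103  0.0141] min [ 0.5153 -0.2151  0.0103] max [ 0.5295 -0.2053  0.0179]
29 [238. 260.] zmax 0.020535805635697114 top mean [0.4378 0.159  0.0165] min [0.4296
[... 6264 characters left out ...]
432.0, 191.0, 4.0], [433.0, 174.0, 7.0], [433.0, 166.0, 5.0], [432.0, 162.0, 15.0], [432.0, 160.0, 17.0], [432.0, 157.0, 19.0], [432.0, 154.0, 19.0], [432.0, 151.0, 17.0], [430.0, 191.0, 5.0], [430.0, 183.0, 4.0], [430.0, 160.0, 13.0], [430.0, 157.0, 15.0], [430.0, 154.0, 17.0], [430.0, 151.0, 13.0], [427.0, 177.0, 7.0], [427.0, 159.0, 15.0], [427.0, 157.0, 11.0], [427.0, 154.0, 8.0], [424.0, 191.0, 4.0], [424.0, 177.0, 5.0], [422.0, 163.0, 4.0], [419.0, 179.0, 6.0], [419.0, 171.0, 4.0], [419.0, 163.0, 4.0], [416.0, 179.0, 6.0], [416.0, 157.0, 5.0], [416.0, 154.0, 7.0], [417.0, 148.0, 4.0]]
((569.6510009765625, -324.5704345703125), (249.73609924316406, 260.68377685546875), 89.80879211425781)
```

Both cameras agree to about 3 mm and the oven is aligned with the world axes. The post at home is near (0.570, -0.245), the knob near (0.651, -0.099) and the handle near (0.5705, -0.1145). I'll start by turning the tool to yaw 0 and approaching the bolt.

Call:
{"fn": "send_rows", "kwargs": {"steps": [{"translation":[3.1,-3.7,-1],"delta_rot":[0,0,0.14],"jaw":0},{"translation":[6.2,-7.4,-2],"delta_rot":[0,0,0.28],"jaw":0},{"translation":[9.3,-11.1,-3],"delta_rot":[0,0,0.419],"jaw":0},{"translation":[12.4,-14.8,-4],"delta_rot":[0,0,0.419],"jaw":0},{"translation":[15.5,-18.5,-5],"delta_rot":[0,0,0.419],"jaw":0},{"translation":[18.6,-22.2,-5.5],"delta_rot":[0,0,0.419],"jaw":0},{"translation":[21.7,-25.9,-5.5],"delta_rot":[0,0,0.419],"jaw":0},{"translation":[24.8,-29.6,-5.5],"delta_rot":[0,0,0.419],"jaw":0}]}}

```text
time: 0.9
tool_pos: [0.3603, -0.1978, 0.3002]
tool_rot: [0.0, 1.0, -0.0, 0.0]
contact_force: [1.3, 0.7, -0.1]
gripper_width: 0.002
grasp_force: 0.0
```

Call:
{"fn": "send_rows", "kwargs": {"steps": [{"translation":[4,-1.7,0],"delta_rot":[0,0,0],"jaw":0},{"translation":[8,-3.4,0],"delta_rot":[0,0,0],"jaw":0},{"translation":[12,-5.1,0],"delta_rot":[0,0,0],"jaw":0},{"translation":[16,-6.8,0],"delta_rot":[0,0,0],"jaw":0},{"translation":[20,-8.5,2],"delta_rot":[0,0,0],"jaw":0},{"translation":[24,-10.2,5],"delta_rot":[0,0,0],"jaw":0},{"translation":[25.5,-10.2,8],"delta_rot":[0,0,0],"jaw":0},{"translation":[25.5,-10.2,12],"delta_rot":[0,0,0],"jaw":0}]}}

```text
time: 1.7
tool_pos: [0.6179, -0.097, 0.1798]
tool_rot: [0.0, 1.0, 0.001, 0.001]
contact_force: [0.0, 0.2, -0.2]
gripper_width: 0.001
grasp_force: 0.0
```

Call:
{"fn": "send_rows", "kwargs": {"steps": [{"translation":[-0.2,0.1,4],"delta_rot":[0,0,0],"jaw":0},{"translation":[-0.2,0.1,8],"delta_rot":[0,0,0],"jaw":0},{"translation":[-0.2,0.1,11],"delta_rot":[0,0,0],"jaw":0},{"translation":[-0.2,0.1,13.5],"delta_rot":[0,0,0],"jaw":0},{"translation":[-0.2,0.1,13.5],"delta_rot":[0,0,0],"jaw":0},{"translation":[0.5,0.1,13.5],"delta_rot":[0,0,0],"jaw":0},{"translation":[1.2,0.1,13.5],"delta_rot":[0,0,0],"jaw":0},{"translation":[1.5,0.1,13.5],"delta_rot":[0,0,0],"jaw":0}]}}

```text
time: 2.5
tool_pos: [0.6323, -0.099, 0.0471]
tool_rot: [0.0, 1.0, -0.0, 0.002]
contact_force: [-0.3, -0.2, 0.3]
gripper_width: 0.002
grasp_force: 0.0
```

Call:
{"fn": "send_rows", "kwargs": {"steps": [{"translation":[0.5,0,0],"delta_rot":[0,0,0],"jaw":0},{"translation":[1,0,0],"delta_rot":[0,0,0],"jaw":0},{"translation":[1.5,0,0],"delta_rot":[0,0,0],"jaw":0},{"translation":[2,0,0],"delta_rot":[0,0,0],"jaw":0},{"translation":[2.5,0,0],"delta_rot":[0,0,0],"jaw":0},{"translation":[3,0,0],"delta_rot":[0,0,0],"jaw":0},{"translation":[3.5,0,0],"delta_rot":[0,0,0],"jaw":0},{"translation":[3.9,0,0],"delta_rot":[0,0,0],"jaw":0}]}}

```text
time: 3.3
tool_pos: [0.6698, -0.0988, 0.0452]
tool_rot: [0.0, 1.0, -0.0, -0.0]
contact_force: [-1.7, -0.6, 1.4]
gripper_width: 0.0
grasp_force: 0.8
```

Call:
{"fn": "send_rows", "kwargs": {"steps": [{"translation":[0,0,0],"delta_rot":[0,0,0],"jaw":0},{"translation":[-0.5,0,0],"delta_rot":[0,0,0],"jaw":0},{"translation":[-0.8,0,-4],"delta_rot":[0,0,0],"jaw":3},{"translation":[-0.8,0,-8],"delta_rot":[0,0,0],"jaw":3},{"translation":[-2,0,-10],"delta_rot":[0,0,0],"jaw":3},{"translation":[-6,0,-10],"delta_rot":[0,0,0],"jaw":3},{"translation":[-9,1.5,-10],"delta_rot":[0,0,0],"jaw":3},{"translation":[-9.9,1.5,-10],"delta_rot":[0,0,0],"jaw":3}]}}

```text
time: 4.1
tool_pos: [0.5679, -0.1143, 0.1451]
tool_rot: [0.0, 1.0, -0.001, -0.0]
contact_force: [0.8, 0.1, 0.1]
gripper_width: 0.35
grasp_force: 0.0
```

```bash
python3 - <<'E'
from h import *
np.set_printoptions(suppress=True,precision=4)
f=cam('side');cv2.imwrite('pics/side1.png',f['pixels'][100:300,200:480]); W=cloud(f);p=f['pixels']
g=p.max(-1)
m=((g<50)&(W[...,2]>.008)&(W[...,2]<.11)&(W[...,1]<.4)&(W[...,1]>-.15)&(W[...,0]>.3)).astype(np.uint8)
k,l,s,c=cv2.connectedComponentsWithStats(m)
for i in range(1,k):
    if s[i,4]>30:
        q=W[l==i]; t=q[q[:,2]>q[:,2].max()-.008]
        print(s[i,4],c[i].round(),'top mean',t.mean(0),'max',t.max(0))
print(state()['tool_pos'])
E
```

```text
93 [286. 159.] top mean [ 0.6843 -0.0961  0.0579] max [ 0.6905 -0.088   0.0613]
193 [329. 167.] top mean [ 0.5689 -0.1137  0.084 ] max [ 0.5835 -0.1071  0.0879]
40 [346. 194.] top mean [ 0.5105 -0.1078  0.0127] max [ 0.5123 -0.0644  0.0172]
67 [304. 284.] top mean [0.4357 0.1637 0.0172] max [0.4455 0.1703 0.0209]
[ 0.5679 -0.1138  0.145 ]
```

Bolt is open about 33 mm. Next I grip the handle and pull.

Call:
{"fn": "send_rows", "kwargs": {"steps": [{"translation":[0.2,0,3],"delta_rot":[0,0,0],"jaw":3},{"translation":[0.2,0,6],"delta_rot":[0,0,0],"jaw":3},{"translation":[0.2,0,8],"delta_rot":[0,0,0],"jaw":3},{"translation":[0.2,0,8],"delta_rot":[0,0,0],"jaw":0.8},{"translation":[0.2,0,8],"delta_rot":[0,0,0],"jaw":0.8},{"translation":[0.2,0,8],"delta_rot":[0,0,0],"jaw":0.8},{"translation":[0.2,0,8],"delta_rot":[0,0,0],"jaw":0.8},{"translation":[0.2,0,8],"delta_rot":[0,0,0],"jaw":0.8}]}}

```text
time: 4.95
tool_pos: [0.571, -0.1131, 0.0631]
tool_rot: [-0.001, 1.0, -0.0, -0.001]
contact_force: [3.0, -1.5, -24.0]
gripper_width: 0.129
grasp_force: 58.9
```

Call:
{"fn": "send_rows", "kwargs": {"steps": [{"translation":[0,-1,0],"delta_rot":[0,0,0],"jaw":0.8},{"translation":[0,-3,0],"delta_rot":[0,0,0],"jaw":0.8},{"translation":[0,-6,0],"delta_rot":[0,0,0],"jaw":0.8},{"translation":[0,-9,0],"delta_rot":[0,0,0],"jaw":0.8},{"translation":[0,-12,0],"delta_rot":[0,0,0],"jaw":0.8},{"translation":[0,-15,0],"delta_rot":[0,0,0],"jaw":0.8},{"translation":[0,-17.5,0],"delta_rot":[0,0,0],"jaw":0.8},{"translation":[0,-19,0],"delta_rot":[0,0,0],"jaw":0.8}]}}

```text
time: 5.75
tool_pos: [0.5719, 0.0776, 0.0631]
tool_rot: [0.0, 1.0, 0.0, 0.0]
contact_force: [8.8, -3.2, -29.6]
gripper_width: 0.131
grasp_force: 58.8
```

Call:
{"fn": "send_rows", "kwargs": {"steps": [{"translation":[0,-0.5,0],"delta_rot":[0,0,0],"jaw":0.8},{"translation":[0,-0.8,0],"delta_rot":[0,0,0],"jaw":0.8},{"translation":[0,-0.8,0],"delta_rot":[0,0,0],"jaw":0.8},{"translation":[0,-0.8,0],"delta_rot":[0,0,0],"jaw":0.8},{"translation":[0,-0.8,0],"delta_rot":[0,0,0],"jaw":0.8},{"translation":[0,-0.8,0],"delta_rot":[0,0,0],"jaw":0.8},{"translation":[0,-0.8,0],"delta_rot":[0,0,0],"jaw":0.8},{"translation":[0,-0.8,0],"delta_rot":[0,0,0],"jaw":0.8}]}}

```text
time: 6.55
tool_pos: [0.5719, 0.0843, 0.0631]
tool_rot: [-0.0, 1.0, -0.0, -0.0]
contact_force: [9.1, -0.0, -28.7]
gripper_width: 0.128
grasp_force: 59.2
```

Call:
{"fn": "send_rows", "kwargs": {"steps": [{"translation":[0,0,0],"delta_rot":[0,0,0],"jaw":4},{"translation":[0,0,0],"delta_rot":[0,0,0],"jaw":4},{"translation":[0,0,0],"delta_rot":[0,0,0],"jaw":4},{"translation":[0,0,-4],"delta_rot":[0,0,0],"jaw":4},{"translation":[0,0,-9],"delta_rot":[0,0,0],"jaw":8.5},{"translation":[-2,-4,-12],"delta_rot":[0,0,0],"jaw":8.5},{"translation":[-4,-8,-12],"delta_rot":[0,0,0],"jaw":8.5},{"translation":[-7,-12,-12],"delta_rot":[0,0,0],"jaw":8.5}]}}

```text
time: 7.35
tool_pos: [0.5045, 0.206, 0.1908]
tool_rot: [-0.001, 1.0, -0.001, 0.005]
contact_force: [0.2, 0.3, -0.0]
gripper_width: 0.995
grasp_force: 0.0
```

```bash
cat >> h.py <<'E'
BIAS={'top':np.array([.0017,-.0012,0]),'side':np.array([-.0017,.0012,0])}
def hullc(q): # centre of circle by least squares on annulus points: mid of extents over many directions
    a=np.linspace(0,np.pi,36,endpoint=False); D=np.c_[np.cos(a),np.sin(a)]; s=q@D.T
    m=(np.percentile(s,98,axis=0)+np.percentile(s,2,axis=0))/2
    return np.linalg.lstsq(D,m,rcond=None)[0]
E
python3 - <<'E'
from h import *
np.set_printoptions(suppress=True,precision=4)
for n in('top','side'):
    f=cam(n);W=cloud(f);p=f['pixels'];np.savez(f'{n}2.npz',W=W,p=p); cv2.imwrite(f'pics/{n}2.png',p)
    print(n)
    def rep(nm,m):
        q=W[m]; print(nm,len(q),q.mean(0) if len(q) else '', hullc(q[:,:2]) if len(q) else '')
    box=lambda x,y,z:(abs(W[...,0]-x[0])<x[1])&(abs(W[...,1]-y[0])<y[1])&(W[...,2]>z[0])&(W[...,2]<z[1])
    rep('post',box((.57,.03),(-.045,.03),(.066,.09)))
    rep('handle',box((.57,.03),(.085,.03),(.07,.1)))
    rep('plate',box((.57,.06),(-.05,.07),(.015,.03)))
    for c in ((.568,.396),(.539,.285),(.444,.395),(.432,.298)): rep('ring',box((c[0],.04),(c[1],.04),(.0055,.016))&(p.min(-1)>110))
E
```

```text
top
post 34 [ 0.5706 -0.0477  0.0746] [ 0.5709 -0.0479]
handle 57 [0.5711 0.0822 0.082 ] [0.5715 0.0823]
plate 1235 [ 0.571  -0.0522  0.0223] [ 0.5727 -0.0544]
ring 171 [0.5674 0.3975 0.0091] [0.5679 0.3965]
ring 25 [0.5172 0.2872 0.0093] [0.5171 0.2862]
ring 191 [0.4445 0.394  0.0091] [0.4446 0.3938]
ring 29 [0.4499 0.2848 0.009 ] [0.4503 0.2851]
side
post 48 [ 0.5687 -0.042   0.0747] [ 0.569 -0.043]
handle 32 [0.5722 0.0897 0.0755] [0.5697 0.0887]
plate 1347 [ 0.5655 -0.0467  0.0228] [ 0.5695 -0.0541]
ring 494 [0.5653 0.3978 0.0096] [0.5658 0.3974]
ring 428 [0.536  0.2866 0.0097] [0.5364 0.2863]
ring 579 [0.4419 0.3963 0.0096] [0.4423 0.396 ]
ring 517 [0.4289 0.2982 0.0096] [0.4292 0.2978]
```

```bash
python3 -c "
from h import *
s=state();print(s['tool_pos'],s['time'],s['joint_pos'])"
```

```text
[0.50085482 0.20847146 0.18846815] 7.45 [ 2.56322945e-01 -1.05842493e-01  1.86472111e+00  1.84588022e-03
  1.37841883e+00  1.82103532e+00]
```

View pics/side2.png

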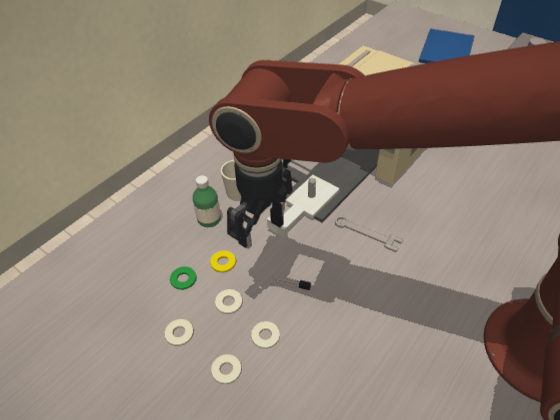

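The picture shows the carriage out with the post at (312,186) and all rings undisturbed. I'll take ring B first, at (0.538, 0.2855).

Call:
{"fn": "send_rows", "kwargs": {"steps": [{"translation":[1.8,-3.8,2],"delta_rot":[0,0,0],"jaw":8.5},{"translation":[3.7,-7.7,5],"delta_rot":[0,0,0],"jaw":8.5},{"translation":[3.7,-7.7,9.5],"delta_rot":[0,0,0],"jaw":8.5},{"translation":[3.7,-7.7,13.5],"delta_rot":[0,0,0],"jaw":8.5},{"translation":[3.7,-7.7,16],"delta_rot":[0,0,0],"jaw":8.5},{"translation":[3.7,-7.7,17.6],"delta_rot":[0,0,0],"jaw":8.5},{"translation":[3.7,-7.7,17.6],"delta_rot":[0,0,0],"jaw":8.5},{"translation":[3.7,-7.7,17.6],"delta_rot":[0,0,0],"jaw":5}]}}

```text
time: 8.25
tool_pos: [0.541, 0.2816, 0.0112]
tool_rot: [-0.0, 1.0, -0.0, 0.001]
contact_force: [-0.6, 0.7, -0.2]
gripper_width: 0.851
grasp_force: 0.0
```

Call:
{"fn": "send_rows", "kwargs": {"steps": [{"translation":[0,0,0],"delta_rot":[0,0,0],"jaw":5},{"translation":[0,0,0],"delta_rot":[0,0,0],"jaw":5},{"translation":[0,0,0],"delta_rot":[0,0,0],"jaw":5},{"translation":[0,0,-2],"delta_rot":[0,0,0],"jaw":5},{"translation":[0,0,-5],"delta_rot":[0,0,0],"jaw":5},{"translation":[0,0,-9],"delta_rot":[0,0,0],"jaw":5},{"translation":[0,0,-13],"delta_rot":[0,0,0],"jaw":5},{"translation":[0,0,-14.5],"delta_rot":[0,0,0],"jaw":5}]}}

```text
time: 9.05
tool_pos: [0.542, 0.2822, 0.1606]
tool_rot: [-0.002, 1.0, -0.0, 0.004]
contact_force: [0.3, 0.6, 0.4]
gripper_width: 0.612
grasp_force: 62.9
```

```bash
python3 - <<'E'
from h import *
np.set_printoptions(suppress=True,precision=4)
f=cam('side');W=cloud(f);p=f['pixels'];cv2.imwrite('pics/side3.png',cv2.resize(p[100:340,130:410],None,fx=2,fy=2))
s=state();print(s['tool_pos'],s['gripper_width'],s['grasp_force'])
m=(abs(W[...,0]-.538)<.05)&(abs(W[...,1]-.2855)<.05)&(W[...,2]>.11)&(W[...,2]<.17)&(p.min(-1)>90)
q=W[m];print(len(q),q.mean(0),np.percentile(q,[3,97],axis=0))
E
```

```text
[0.5425 0.2824 0.1615] 0.6109057985644647 62.8660299628973
431 [0.5321 0.2805 0.1571] [[0.5116 0.2584 0.1533]
 [0.5576 0.3065 0.1599]]
```

View pics/side3.png

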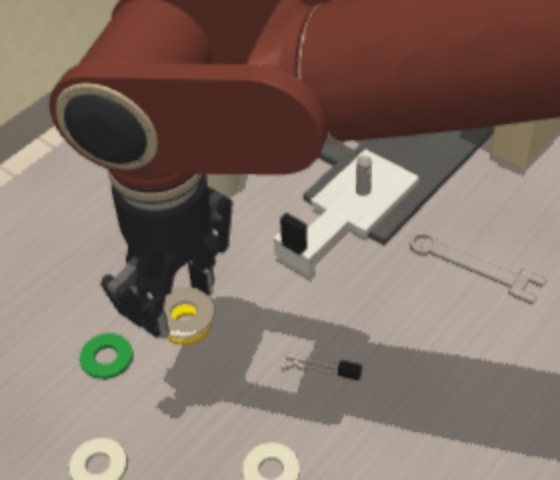

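The picture shows ring B held (around (187,312) in the crop), with the yellow look-alike seen behind it. I'll measure how it sits in the jaws.

```bash
cat >> h.py <<'E'
def held(n='side',bot=.0125):
    f=cam(n);W=cloud(f);p=f['pixels'];t=np.array(state()['tool_pos']);z=t[2]-bot+.008
    v,u=np.indices(W.shape[:2]); d=np.stack([(u-f['cx'])/f['fx'],(v-f['cy'])/f['fy'],np.ones(u.shape)],-1)@f['Rm']
    C=-f['Rm'].T@f['t']; X=C+d*((z-C[2])/d[...,2])[...,None]; X=X[...,:2]+BIAS[n][:2]*-1
    near=np.hypot(*np.moveaxis(X-t[:2],-1,0))<.045
    hsv=cv2.cvtColor(p,cv2.COLOR_BGR2HSV)
    m=near&(abs(W[...,2]-z)<.012)&(hsv[...,1]<75)&(p.min(-1)>70)
    best=[]
    for dx in np.arange(-.01,.0101,.0005):
        for dy in np.arange(-.004,.0041,.001):
            r=np.hypot(X[...,0]-t[0]-dx,X[...,1]-t[1]-dy); a=(r>.012)&(r<.028)
            best.append(((m&a).sum()-(m&~a).sum()-.3*(near&a&~m).sum(),dx,dy))
    b=max(best); return t,m.sum(),b
E
python3 - <<'E'
from h import *
np.set_printoptions(suppress=True,precision=4)
print(held(),held())
print(state()['tool_pos'],state()['contact_force'])
E
```

```text
(array([0.5414, 0.282 , 0.1583]), np.int64(446), (np.float64(311.2), np.float64(-0.001999999999999993), np.float64(-0.001))) (array([0.5399, 0.2814, 0.1552]), np.int64(446), (np.float64(312.4), np.float64(-0.0009999999999999922), np.float64(-0.001)))
[0.5399 0.2814 0.1552] [-1.173  -0.0575 -1.1353]
```

Call:
{"fn": "send_rows", "kwargs": {"steps": [{"translation":[0.4,4.4,0],"delta_rot":[0,0,0],"jaw":5},{"translation":[0.8,8.8,0],"delta_rot":[0,0,0],"jaw":5},{"translation":[1.2,13.2,0],"delta_rot":[0,0,0],"jaw":5},{"translation":[1.6,17.6,0],"delta_rot":[0,0,0],"jaw":5},{"translation":[2.0,22,0],"delta_rot":[0,0,0],"jaw":5},{"translation":[2.4,26.4,0],"delta_rot":[0,0,0],"jaw":5},{"translation":[2.8,30,0],"delta_rot":[0,0,0],"jaw":5},{"translation":[3.1,32.7,0],"delta_rot":[0,0,0],"jaw":5}]}}

```text
time: 10.0
tool_pos: [0.5685, -0.0477, 0.1507]
tool_rot: [-0.0, 1.0, -0.001, -0.003]
contact_force: [0.4, -0.2, -0.5]
gripper_width: 0.61
grasp_force: 62.9
```

Call:
{"fn": "send_rows", "kwargs": {"steps": [{"translation":[0,0,0],"delta_rot":[0,0,0],"jaw":5},{"translation":[0,0,2],"delta_rot":[0,0,0],"jaw":5},{"translation":[0,0,4],"delta_rot":[0,0,0],"jaw":5},{"translation":[0,0,4.5],"delta_rot":[0,0,0],"jaw":5},{"translation":[0,0,4.5],"delta_rot":[0,0,0],"jaw":5},{"translation":[0,0,4.5],"delta_rot":[0,0,0],"jaw":5},{"translation":[0,0,4.5],"delta_rot":[0,0,0],"jaw":5},{"translation":[0,0,4.5],"delta_rot":[0,0,0],"jaw":5}]}}

```text
time: 10.8
tool_pos: [0.5711, -0.0457, 0.1104]
tool_rot: [0.0, 1.0, 0.0, 0.001]
contact_force: [0.7, -0.2, -0.0]
gripper_width: 0.612
grasp_force: 62.9
```

```bash
python3 - <<'E'
from h import *
np.set_printoptions(suppress=True,precision=4)
print(held())
f=cam('side');cv2.imwrite('pics/side4.png',cv2.resize(f['pixels'][100:240,220:420],None,fx=3,fy=3))
print(state()['tool_pos'],state()['contact_force'])
E
```

```text
(array([ 0.571 , -0.0458,  0.1103]), np.int64(235), (np.float64(113.5), np.float64(-0.004999999999999996), np.float64(0.0)))
[ 0.5708 -0.0458  0.1101] [ 0.0239  0.9767 -0.5123]
```

View pics/side4.png

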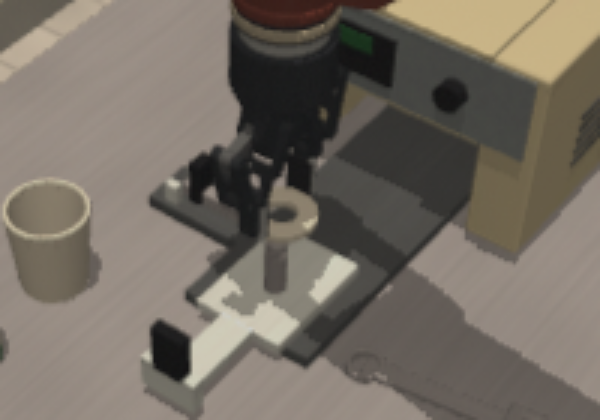

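The ring is above the post at (290,212) in the crop, with the post under it at (275,265).

Call:
{"fn": "send_rows", "kwargs": {"steps": [{"translation":[0,0,1],"delta_rot":[0,0,0],"jaw":5},{"translation":[0,0,2],"delta_rot":[0,0,0],"jaw":5},{"translation":[0,0,2.5],"delta_rot":[0,0,0],"jaw":5},{"translation":[0,0,3],"delta_rot":[0,0,0],"jaw":5},{"translation":[0,0,3],"delta_rot":[0,0,0],"jaw":5},{"translation":[0,0,3],"delta_rot":[0,0,0],"jaw":5},{"translation":[0,0,3],"delta_rot":[0,0,0],"jaw":5},{"translation":[0,0,3],"delta_rot":[0,0,0],"jaw":5}]}}

```text
time: 11.7
tool_pos: [0.5711, -0.0457, 0.079]
tool_rot: [-0.0, 1.0, -0.0, 0.001]
contact_force: [5.9, 0.5, -4.0]
gripper_width: 0.613
grasp_force: 63.1
```

Call:
{"fn": "send_rows", "kwargs": {"steps": [{"translation":[0.1,0,0],"delta_rot":[0,0,0],"jaw":5},{"translation":[0.2,0,0],"delta_rot":[0,0,0],"jaw":5},{"translation":[0.2,0,0],"delta_rot":[0,0,0],"jaw":5},{"translation":[0.2,0,1.3],"delta_rot":[0,0,0],"jaw":5},{"translation":[0.2,0,2.6],"delta_rot":[0,0,0],"jaw":5},{"translation":[0.2,0,3.6],"delta_rot":[0,0,0],"jaw":5},{"translation":[0.2,0,4.1],"delta_rot":[0,0,0],"jaw":5},{"translation":[0.2,0,4.1],"delta_rot":[0,0,0],"jaw":5}]}}

```text
time: 12.5
tool_pos: [0.5715, -0.0456, 0.0368]
tool_rot: [-0.0, 1.0, -0.0, -0.001]
contact_force: [-0.6, 0.2, -0.0]
gripper_width: 0.608
grasp_force: 63.3
```

Call:
{"fn": "send_rows", "kwargs": {"steps": [{"translation":[0,0,0],"delta_rot":[0,0,0],"jaw":8.5},{"translation":[0,0,0],"delta_rot":[0,0,0],"jaw":8.5},{"translation":[0,0,-1],"delta_rot":[0,0,0],"jaw":8.5},{"translation":[0,0,-5],"delta_rot":[0,0,0],"jaw":8.5},{"translation":[0,0,-9.5],"delta_rot":[0,0,0],"jaw":8.5},{"translation":[0,0,-12],"delta_rot":[0,0,0],"jaw":8.5},{"translation":[-3.5,-3.5,-12],"delta_rot":[0,0,0],"jaw":8.5},{"translation":[-7,-7,-12],"delta_rot":[0,0,0],"jaw":8.5}]}}

```text
time: 13.3
tool_pos: [0.5032, 0.0244, 0.1615]
tool_rot: [0.0, 1.0, -0.001, 0.002]
contact_force: [0.3, 0.7, 0.0]
gripper_width: 0.998
grasp_force: 0.0
```

Call:
{"fn": "send_rows", "kwargs": {"steps": [{"translation":[-1,-5,0],"delta_rot":[0,0,0],"jaw":8.5},{"translation":[-2,-10,0],"delta_rot":[0,0,0],"jaw":8.5},{"translation":[-3,-14,0],"delta_rot":[0,0,0],"jaw":8.5},{"translation":[-4,-18,0],"delta_rot":[0,0,0],"jaw":8.5},{"translation":[-4,-18,0],"delta_rot":[0,0,0],"jaw":8.5},{"translation":[-4,-18,0],"delta_rot":[0,0,0],"jaw":8.5},{"translation":[-4,-18,0],"delta_rot":[0,0,0],"jaw":8.5},{"translation":[-4,-18,0],"delta_rot":[0,0,0],"jaw":8.5}]}}

```text
time: 14.1
tool_pos: [0.4629, 0.2032, 0.1586]
tool_rot: [0.0, 1.0, -0.001, 0.0]
contact_force: [-0.7, 0.2, 0.9]
gripper_width: 0.998
grasp_force: 0.0
```

```bash
cat >> h.py <<'E'
def look():
    """rings and clip block on the bench, rings on the post; side camera, bias-corrected"""
    f=cam('side');W=cloud(f)-BIAS['side'];p=f['pixels']
    hsv=cv2.cvtColor(p,cv2.COLOR_BGR2HSV)
    w=(hsv[...,1]<90)&(p.min(-1)>85)&(W[...,2]>.006)&(W[...,2]<.018)&(W[...,1]>.2)
    w=cv2.morphologyEx(w.astype(np.uint8),cv2.MORPH_OPEN,np.ones((3,3)))
    n,l,s,c=cv2.connectedComponentsWithStats(w)
    for i in range(1,n):
        if s[i,4]>150: print('ring',c[i].round(),s[i,4],hullc(W[l==i][:,:2]).round(4))
    b=(p.max(-1)<50)&(W[...,2]>.008)&(W[...,2]<.025)&(W[...,1]>.05)&(W[...,0]<.6)
    n,l,s,c=cv2.connectedComponentsWithStats(b.astype(np.uint8))
    for i in range(1,n):
        if s[i,4]>30: print('clip',c[i].round(),s[i,4],W[l==i].mean(0).round(4))
    k=(abs(W[...,0]-.57)<.04)&(abs(W[...,1]+.045)<.04)&(W[...,2]>.026)&(W[...,2]<.062)&(p.min(-1)>100)
    q=W[k]
    if len(q)>20: print('stack',len(q),np.percentile(q[:,2],95).round(4),hullc(q[:,:2]).round(4))
    print('tool',state()['tool_pos'].round(4),state()['time']); return f,W
E
python3 - <<'E'
from h import *
f,W=look(); np.savez('s5.npz',W=W,p=f['pixels'])
E
```

```text
ring [179. 331.] 473 [0.5674 0.3958]
ring [265. 334.] 489 [0.431  0.2967]
ring [226. 368.] 547 [0.4441 0.3943]
clip [304. 284.] 63 [0.437  0.1632 0.0157]
stack 189 0.0366 [ 0.563  -0.0485]
tool [0.4629 0.2032 0.1585] 14.15
```

Call:
{"fn": "send_rows", "kwargs": {"steps": [{"translation":[-1.6,-4.7,0],"delta_rot":[0,0,0],"jaw":8.5},{"translation":[-3.2,-9.4,2],"delta_rot":[0,0,0],"jaw":8.5},{"translation":[-3.2,-9.4,6.5],"delta_rot":[0,0,0],"jaw":8.5},{"translation":[-3.2,-9.4,10.5],"delta_rot":[0,0,0],"jaw":8.5},{"translation":[-3.2,-9.4,13.5],"delta_rot":[0,0,0],"jaw":8.5},{"translation":[-3.2,-9.4,14.6],"delta_rot":[0,0,0],"jaw":8.5},{"translation":[-3.2,-9.4,14.6],"delta_rot":[0,0,0],"jaw":8.5},{"translation":[-3.2,-9.4,14.6],"delta_rot":[0,0,0],"jaw":5}]}}

```text
time: 14.95
tool_pos: [0.4319, 0.2984, 0.0138]
tool_rot: [-0.001, 1.0, -0.001, 0.001]
contact_force: [0.7, -0.5, 0.1]
gripper_width: 0.851
grasp_force: 0.0
```

Call:
{"fn": "send_rows", "kwargs": {"steps": [{"translation":[0,0,0],"delta_rot":[0,0,0],"jaw":5},{"translation":[0,0,0],"delta_rot":[0,0,0],"jaw":5},{"translation":[0,0,0],"delta_rot":[0,0,0],"jaw":5},{"translation":[0,0,-4],"delta_rot":[0,0,0],"jaw":5},{"translation":[0,0,-9],"delta_rot":[0,0,0],"jaw":5},{"translation":[0,0,-14],"delta_rot":[0,0,0],"jaw":5},{"translation":[0,0,-14],"delta_rot":[0,0,0],"jaw":5},{"translation":[0,0,-14],"delta_rot":[0,0,0],"jaw":5}]}}

```text
time: 15.75
tool_pos: [0.4321, 0.2991, 0.1559]
tool_rot: [-0.002, 1.0, -0.0, 0.003]
contact_force: [-0.6, 0.4, -0.5]
gripper_width: 0.606
grasp_force: 62.5
```

Call:
{"fn": "send_rows", "kwargs": {"steps": [{"translation":[1.8,4.4,0],"delta_rot":[0,0,0],"jaw":5},{"translation":[3.6,8.8,0],"delta_rot":[0,0,0],"jaw":5},{"translation":[5.4,13.2,0],"delta_rot":[0,0,0],"jaw":5},{"translation":[7.2,17.6,0],"delta_rot":[0,0,0],"jaw":5},{"translation":[9,22,0],"delta_rot":[0,0,0],"jaw":5},{"translation":[10.8,26.4,0],"delta_rot":[0,0,0],"jaw":5},{"translation":[12.6,30.8,0],"delta_rot":[0,0,0],"jaw":5},{"translation":[14.1,34.3,0],"delta_rot":[0,0,0],"jaw":5}]}}

```text
time: 16.55
tool_pos: [0.5708, -0.0471, 0.1505]
tool_rot: [-0.0, 1.0, -0.001, -0.001]
contact_force: [1.0, 1.3, -1.3]
gripper_width: 0.602
grasp_force: 62.6
```

Call:
{"fn": "send_rows", "kwargs": {"steps": [{"translation":[0,0,0],"delta_rot":[0,0,0],"jaw":5},{"translation":[0,0,1],"delta_rot":[0,0,0],"jaw":5},{"translation":[0,0,3],"delta_rot":[0,0,0],"jaw":5},{"translation":[0,0,5],"delta_rot":[0,0,0],"jaw":5},{"translation":[0,0,6],"delta_rot":[0,0,0],"jaw":5},{"translation":[0,0,7.2],"delta_rot":[0,0,0],"jaw":5},{"translation":[0,0,7.2],"delta_rot":[0,0,0],"jaw":5},{"translation":[0,0,7.2],"delta_rot":[0,0,0],"jaw":5}]}}

```text
time: 17.35
tool_pos: [0.5712, -0.0443, 0.0802]
tool_rot: [-0.0, 1.0, 0.0, -0.0]
contact_force: [-0.7, 0.2, -1.1]
gripper_width: 0.599
grasp_force: 62.7
```

```bash
python3 - <<'E'
from h import *
f,W=look()
cv2.imwrite('pics/side5.png',cv2.resize(f['pixels'][130:230,250:390],None,fx=5,fy=5,interpolation=cv2.INTER_CUBIC))
E
```

```text
ring [178. 331.] 470 [0.5673 0.3958]
ring [226. 368.] 555 [0.4439 0.3947]
clip [304. 284.] 61 [0.437  0.1633 0.0162]
stack 234 0.0347 [ 0.5657 -0.0389]
tool [ 0.5717 -0.0445  0.0809] 17.4
```

View pics/side5.png

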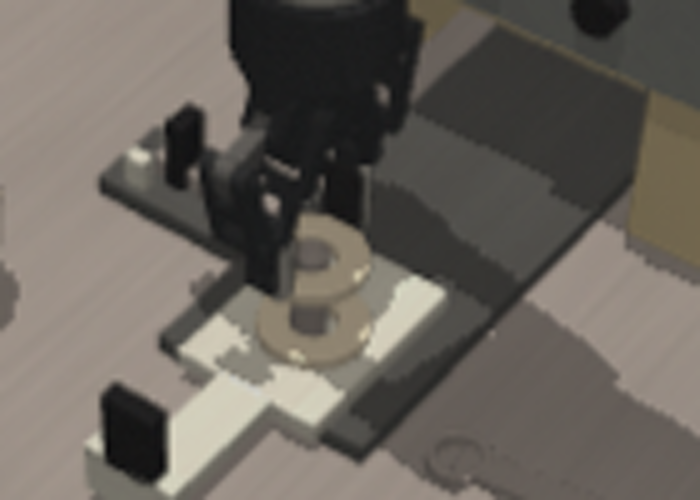

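Ring B lies flat on the plate (crop (315,325)), and the second ring (315,258) has the post in its bore. I'll lower and release it.

Call:
{"fn": "send_rows", "kwargs": {"steps": [{"translation":[0,0,1.2],"delta_rot":[0,0,0],"jaw":5},{"translation":[0,0,2.4],"delta_rot":[0,0,0],"jaw":5},{"translation":[0,0,3.4],"delta_rot":[0,0,0],"jaw":5},{"translation":[0,0,3.4],"delta_rot":[0,0,0],"jaw":5},{"translation":[0,0,3.4],"delta_rot":[0,0,0],"jaw":5},{"translation":[0,0,3.4],"delta_rot":[0,0,0],"jaw":8.5},{"translation":[0,0,3.4],"delta_rot":[0,0,0],"jaw":8.5},{"translation":[0,0,3.4],"delta_rot":[0,0,0],"jaw":8.5}]}}

```text
time: 18.2
tool_pos: [0.5715, -0.0448, 0.0465]
tool_rot: [0.0, 1.0, -0.0, 0.0]
contact_force: [0.7, 0.5, 0.5]
gripper_width: 0.997
grasp_force: 0.0
```

Call:
{"fn": "send_rows", "kwargs": {"steps": [{"translation":[0,0,-2],"delta_rot":[0,0,0],"jaw":8.5},{"translation":[0,0,-6],"delta_rot":[0,0,0],"jaw":8.5},{"translation":[0,0,-11],"delta_rot":[0,0,0],"jaw":8.5},{"translation":[0,-4.8,-11],"delta_rot":[0,0,0],"jaw":8.5},{"translation":[0,-9.6,-11],"delta_rot":[0,0,0],"jaw":8.5},{"translation":[0,-14.4,-11],"delta_rot":[0,0,0],"jaw":8.5},{"translation":[0,-19.2,-11],"delta_rot":[0,0,0],"jaw":8.5},{"translation":[0,-24,-11],"delta_rot":[0,0,0],"jaw":8.5}]}}

```text
time: 19.0
tool_pos: [0.5712, 0.1971, 0.1567]
tool_rot: [-0.0, 1.0, -0.0, 0.0]
contact_force: [0.1, 0.1, -0.4]
gripper_width: 0.996
grasp_force: 0.0
```

Call:
{"fn": "send_rows", "kwargs": {"steps": [{"translation":[0,-4,0],"delta_rot":[0,0,0],"jaw":8.5},{"translation":[0,-8,0],"delta_rot":[0,0,0],"jaw":8.5},{"translation":[0,-8,0],"delta_rot":[0,0,0],"jaw":8.5},{"translation":[0,-8,0],"delta_rot":[0,0,0],"jaw":8.5},{"translation":[0,-8,0],"delta_rot":[0,0,0],"jaw":8.5},{"translation":[0,-8,0],"delta_rot":[0,0,0],"jaw":8.5},{"translation":[0,-8,0],"delta_rot":[0,0,0],"jaw":8.5},{"translation":[0,-8,0],"delta_rot":[0,0,0],"jaw":8.5}]}}

```text
time: 19.8
tool_pos: [0.5717, 0.2744, 0.1564]
tool_rot: [-0.0, 1.0, -0.001, 0.0]
contact_force: [0.1, -0.4, 0.4]
gripper_width: 0.995
grasp_force: 0.0
```

```bash
python3 - <<'E'
from h import *
f,W=look()
cv2.imwrite('pics/side6.png',cv2.resize(f['pixels'][130:400,140:390],None,fx=2,fy=2,interpolation=cv2.INTER_CUBIC))
E
```

```text
ring [179. 332.] 484 [0.5673 0.3958]
ring [226. 368.] 556 [0.4441 0.3944]
clip [304. 284.] 67 [0.4366 0.1631 0.0158]
stack 363 0.0433 [ 0.5686 -0.0411]
tool [0.5716 0.2746 0.1564] 19.85
```

Call:
{"fn": "send_rows", "kwargs": {"steps": [{"translation":[-0.4,-4.5,0],"delta_rot":[0,0,0],"jaw":8.5},{"translation":[-0.4,-9,0],"delta_rot":[0,0,0],"jaw":8.5},{"translation":[-0.4,-12.1,3],"delta_rot":[0,0,0],"jaw":8.5},{"translation":[-0.4,-12.1,7.5],"delta_rot":[0,0,0],"jaw":8.5},{"translation":[-0.4,-12.1,12],"delta_rot":[0,0,0],"jaw":8.5},{"translation":[-0.4,-12.1,14.4],"delta_rot":[0,0,0],"jaw":8.5},{"translation":[-0.4,-12.1,14.4],"delta_rot":[0,0,0],"jaw":8.5},{"translation":[-0.4,-12.1,14.4],"delta_rot":[0,0,0],"jaw":5}]}}

```text
time: 20.65
tool_pos: [0.5678, 0.3962, 0.0126]
tool_rot: [-0.0, 1.0, -0.0, -0.0]
contact_force: [0.3, 0.4, 1.0]
gripper_width: 0.853
grasp_force: 0.0
```

Call:
{"fn": "send_rows", "kwargs": {"steps": [{"translation":[0,0,0],"delta_rot":[0,0,0],"jaw":5},{"translation":[0,0,0],"delta_rot":[0,0,0],"jaw":5},{"translation":[0,0,0],"delta_rot":[0,0,0],"jaw":5},{"translation":[0,0,-4],"delta_rot":[0,0,0],"jaw":5},{"translation":[0,0,-9],"delta_rot":[0,0,0],"jaw":5},{"translation":[0,0,-14],"delta_rot":[0,0,0],"jaw":5},{"translation":[0,4,-14],"delta_rot":[0,0,0],"jaw":5},{"translation":[0,8,-14],"delta_rot":[0,0,0],"jaw":5}]}}

```text
time: 21.45
tool_pos: [0.5698, 0.3171, 0.1586]
tool_rot: [-0.002, 1.0, 0.001, 0.005]
contact_force: [0.3, -0.9, -0.7]
gripper_width: 0.596
grasp_force: 57.7
```

Call:
{"fn": "send_rows", "kwargs": {"steps": [{"translation":[0,4.6,0],"delta_rot":[0,0,0],"jaw":5},{"translation":[0,9.2,0],"delta_rot":[0,0,0],"jaw":5},{"translation":[0,13.8,0],"delta_rot":[0,0,0],"jaw":5},{"translation":[0.2,18.4,0],"delta_rot":[0,0,0],"jaw":5},{"translation":[0.4,23,0],"delta_rot":[0,0,0],"jaw":5},{"translation":[0.4,27.6,0],"delta_rot":[0,0,0],"jaw":5},{"translation":[0.4,32.2,0],"delta_rot":[0,0,0],"jaw":5},{"translation":[0.4,36.1,0],"delta_rot":[0,0,0],"jaw":5}]}}

```text
time: 22.25
tool_pos: [0.572, -0.0473, 0.1549]
tool_rot: [0.001, 1.0, -0.001, 0.002]
contact_force: [-0.0, 1.1, 0.3]
gripper_width: 0.602
grasp_force: 57.7
```

Call:
{"fn": "send_rows", "kwargs": {"steps": [{"translation":[0,0,0],"delta_rot":[0,0,0],"jaw":5},{"translation":[0,0,1],"delta_rot":[0,0,0],"jaw":5},{"translation":[0,0,3],"delta_rot":[0,0,0],"jaw":5},{"translation":[0,0,5],"delta_rot":[0,0,0],"jaw":5},{"translation":[0,0,6],"delta_rot":[0,0,0],"jaw":5},{"translation":[0,0,7.2],"delta_rot":[0,0,0],"jaw":5},{"translation":[0,0,7.2],"delta_rot":[0,0,0],"jaw":5},{"translation":[0,0,7.2],"delta_rot":[0,0,0],"jaw":5}]}}

```text
time: 23.05
tool_pos: [0.5717, -0.0444, 0.0806]
tool_rot: [-0.0, 1.0, 0.0, 0.0]
contact_force: [-0.1, -0.9, 0.3]
gripper_width: 0.6
grasp_force: 57.8
```

Call:
{"fn": "send_rows", "kwargs": {"steps": [{"translation":[0,0,0.8],"delta_rot":[0,0,0],"jaw":5},{"translation":[0,0,1.6],"delta_rot":[0,0,0],"jaw":5},{"translation":[0,0,2.4],"delta_rot":[0,0,0],"jaw":5},{"translation":[0,0,2.6],"delta_rot":[0,0,0],"jaw":5},{"translation":[0,0,2.6],"delta_rot":[0,0,0],"jaw":5},{"translation":[0,0,2.6],"delta_rot":[0,0,0],"jaw":5},{"translation":[0,0,2.6],"delta_rot":[0,0,0],"jaw":5},{"translation":[0,0,2.6],"delta_rot":[0,0,0],"jaw":5}]}}

```text
time: 23.85
tool_pos: [0.5716, -0.0448, 0.0547]
tool_rot: [0.0, 1.0, -0.0, 0.0]
contact_force: [-2.8, -0.3, 4.6]
gripper_width: 0.599
grasp_force: 59.2
```

Call:
{"fn": "send_rows", "kwargs": {"steps": [{"translation":[0,0,0],"delta_rot":[0,0,0],"jaw":8.5},{"translation":[0,0,0],"delta_rot":[0,0,0],"jaw":8.5},{"translation":[0,0,0],"delta_rot":[0,0,0],"jaw":8.5},{"translation":[0,0,-2],"delta_rot":[0,0,0],"jaw":8.5},{"translation":[0,0,-6],"delta_rot":[0,0,0],"jaw":8.5},{"translation":[0,0,-10],"delta_rot":[0,0,0],"jaw":8.5},{"translation":[-3,-4,-10],"delta_rot":[0,0,0],"jaw":8.5},{"translation":[-6,-8,-10],"delta_rot":[0,0,0],"jaw":8.5}]}}

```text
time: 24.65
tool_pos: [0.5123, 0.0354, 0.1565]
tool_rot: [0.0, 1.0, -0.001, 0.002]
contact_force: [1.6, 1.5, -0.6]
gripper_width: 0.994
grasp_force: 0.0
```

Call:
{"fn": "send_rows", "kwargs": {"steps": [{"translation":[-1,-4.7,0],"delta_rot":[0,0,0],"jaw":8.5},{"translation":[-2,-9.4,0],"delta_rot":[0,0,0],"jaw":8.5},{"translation":[-3,-14.1,0],"delta_rot":[0,0,0],"jaw":8.5},{"translation":[-4,-18.8,0],"delta_rot":[0,0,0],"jaw":8.5},{"translation":[-5,-23.5,0],"delta_rot":[0,0,0],"jaw":8.5},{"translation":[-5,-25,0],"delta_rot":[0,0,0],"jaw":8.5},{"translation":[-5,-25,0],"delta_rot":[0,0,0],"jaw":8.5},{"translation":[-5,-25,0],"delta_rot":[0,0,0],"jaw":8.5}]}}

```text
time: 25.45
tool_pos: [0.4616, 0.2846, 0.1539]
tool_rot: [0.0, 1.0, -0.0, -0.0]
contact_force: [0.7, -0.2, -0.4]
gripper_width: 0.993
grasp_force: 0.0
```

```bash
python3 - <<'E'
from h import *
f,W=look()
E
```

```text
ring [226. 369.] 565 [0.4438 0.3946]
clip [304. 284.] 66 [0.437  0.1631 0.016 ]
tool [0.4617 0.2841 0.154 ] 25.5
```

Call:
{"fn": "send_rows", "kwargs": {"steps": [{"translation":[-0.8,-4.5,0],"delta_rot":[0,0,0],"jaw":8.5},{"translation":[-1.8,-9,0],"delta_rot":[0,0,0],"jaw":8.5},{"translation":[-1.8,-11,3],"delta_rot":[0,0,0],"jaw":8.5},{"translation":[-1.8,-11,7.5],"delta_rot":[0,0,0],"jaw":8.5},{"translation":[-1.8,-11,12],"delta_rot":[0,0,0],"jaw":8.5},{"translation":[-1.8,-11,14.2],"delta_rot":[0,0,0],"jaw":8.5},{"translation":[-1.8,-11,14.2],"delta_rot":[0,0,0],"jaw":8.5},{"translation":[-1.8,-11,14.2],"delta_rot":[0,0,0],"jaw":5}]}}

```text
time: 26.3
tool_pos: [0.4444, 0.3943, 0.0127]
tool_rot: [0.0, 1.0, -0.001, 0.0]
contact_force: [-0.1, 1.1, 1.9]
gripper_width: 0.853
grasp_force: 0.0
```

Call:
{"fn": "send_rows", "kwargs": {"steps": [{"translation":[0,0,0],"delta_rot":[0,0,0],"jaw":5},{"translation":[0,0,0],"delta_rot":[0,0,0],"jaw":5},{"translation":[0,0,0],"delta_rot":[0,0,0],"jaw":5},{"translation":[0,0,-4],"delta_rot":[0,0,0],"jaw":5},{"translation":[0,0,-9],"delta_rot":[0,0,0],"jaw":5},{"translation":[0,0,-14],"delta_rot":[0,0,0],"jaw":5},{"translation":[1.5,4,-14],"delta_rot":[0,0,0],"jaw":5},{"translation":[3,8,-14],"delta_rot":[0,0,0],"jaw":5}]}}

```text
time: 27.1
tool_pos: [0.4759, 0.3161, 0.1582]
tool_rot: [-0.002, 1.0, 0.001, 0.005]
contact_force: [0.2, -1.2, -0.9]
gripper_width: 0.602
grasp_force: 62.4
```

Call:
{"fn": "send_rows", "kwargs": {"steps": [{"translation":[1.5,4.6,0],"delta_rot":[0,0,0],"jaw":5},{"translation":[3,9.2,0],"delta_rot":[0,0,0],"jaw":5},{"translation":[4.5,13.8,0],"delta_rot":[0,0,0],"jaw":5},{"translation":[6,18.4,0],"delta_rot":[0,0,0],"jaw":5},{"translation":[7.5,23,0],"delta_rot":[0,0,0],"jaw":5},{"translation":[9,27.6,0],"delta_rot":[0,0,0],"jaw":5},{"translation":[9.8,32.2,0],"delta_rot":[0,0,0],"jaw":5},{"translation":[9.8,36,0],"delta_rot":[0,0,0],"jaw":5}]}}

```text
time: 27.9
tool_pos: [0.5729, -0.0477, 0.155]
tool_rot: [0.001, 1.0, -0.001, 0.002]
contact_force: [0.1, 0.2, 0.4]
gripper_width: 0.602
grasp_force: 62.4
```

Call:
{"fn": "send_rows", "kwargs": {"steps": [{"translation":[0,0,0],"delta_rot":[0,0,0],"jaw":5},{"translation":[0,0,1],"delta_rot":[0,0,0],"jaw":5},{"translation":[0,0,3],"delta_rot":[0,0,0],"jaw":5},{"translation":[0,0,5],"delta_rot":[0,0,0],"jaw":5},{"translation":[0,0,6],"delta_rot":[0,0,0],"jaw":5},{"translation":[0,0,7.2],"delta_rot":[0,0,0],"jaw":5},{"translation":[0,0,7.2],"delta_rot":[0,0,0],"jaw":5},{"translation":[0,0,7.2],"delta_rot":[0,0,0],"jaw":5}]}}

```text
time: 28.7
tool_pos: [0.5716, -0.0444, 0.0806]
tool_rot: [0.0, 1.0, 0.0, 0.0]
contact_force: [-0.8, -0.1, 0.3]
gripper_width: 0.605
grasp_force: 62.5
```

Call:
{"fn": "send_rows", "kwargs": {"steps": [{"translation":[0,0,0.8],"delta_rot":[0,0,0],"jaw":5},{"translation":[0,0,1.6],"delta_rot":[0,0,0],"jaw":5},{"translation":[0,0,1.8],"delta_rot":[0,0,0],"jaw":5},{"translation":[0,0,1.8],"delta_rot":[0,0,0],"jaw":5},{"translation":[0,0,1.8],"delta_rot":[0,0,0],"jaw":5},{"translation":[0,0,1.8],"delta_rot":[0,0,0],"jaw":8.5},{"translation":[0,0,1.8],"delta_rot":[0,0,0],"jaw":8.5},{"translation":[0,0,1.8],"delta_rot":[0,0,0],"jaw":8.5}]}}

```text
time: 29.5
tool_pos: [0.5714, -0.0447, 0.0623]
tool_rot: [0.0, 1.0, -0.0, 0.0]
contact_force: [-0.3, -0.3, -0.4]
gripper_width: 0.994
grasp_force: 0.0
```

Call:
{"fn": "send_rows", "kwargs": {"steps": [{"translation":[0,0,-2],"delta_rot":[0,0,0],"jaw":8.5},{"translation":[0,0,-6],"delta_rot":[0,0,0],"jaw":8.5},{"translation":[0,0,-10],"delta_rot":[0,0,0],"jaw":8.5},{"translation":[-3,-4,-10],"delta_rot":[0,0,0],"jaw":8.5},{"translation":[-6,-8,-10],"delta_rot":[0,0,0],"jaw":5},{"translation":[-9,-12,-10],"delta_rot":[0,0,0],"jaw":4},{"translation":[-12,-16,-10],"delta_rot":[0,0,0],"jaw":4},{"translation":[-13,-20,-10],"delta_rot":[0,0,0],"jaw":4}]}}

```text
time: 30.3
tool_pos: [0.439, 0.1565, 0.162]
tool_rot: [-0.0, 1.0, -0.0, -0.0]
contact_force: [1.1, 0.2, -0.7]
gripper_width: 0.467
grasp_force: 0.0
```

```bash
python3 - <<'E'
from h import *
f,W=look()
p=f['pixels']
a=cv2.resize(p[140:230,260:380],(720,540),interpolation=cv2.INTER_CUBIC)
cv2.imwrite('pics/side7.png',a)
f=cam('top');cv2.imwrite('pics/top7.png',cv2.resize(f['pixels'][190:290,190:380],None,fx=4,fy=4,interpolation=cv2.INTER_CUBIC))
print(state()['tool_pos'])
E
```

```text
clip [304. 284.] 69 [0.437  0.1632 0.0158]
tool [0.4383 0.1612 0.1622] 30.35
[0.43966212 0.15870381 0.16235288]
```

View pics/side7.png

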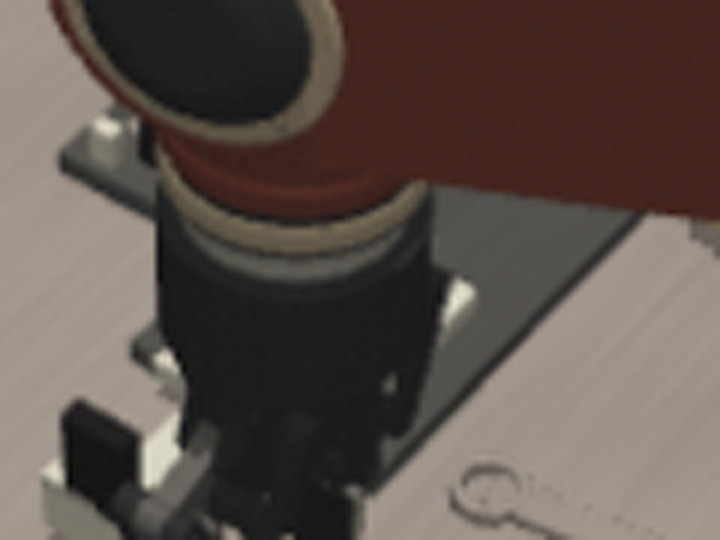

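The wrist hides the stack in this view; I'll check it after picking up the clip. Now turning to the clip's angle and descending part way.

Call:
{"fn": "send_rows", "kwargs": {"steps": [{"translation":[-0.6,-0.5,3],"delta_rot":[0,0,-0.12],"jaw":4},{"translation":[-0.6,-0.5,6],"delta_rot":[0,0,-0.24],"jaw":4},{"translation":[-0.6,-0.5,8],"delta_rot":[0,0,-0.345],"jaw":4},{"translation":[-0.6,-0.5,8],"delta_rot":[0,0,-0.345],"jaw":4},{"translation":[-0.6,-0.5,8],"delta_rot":[0,0,-0.345],"jaw":4},{"translation":[-0.6,-0.5,8],"delta_rot":[0,0,-0.345],"jaw":4},{"translation":[-0.6,-0.5,8],"delta_rot":[0,0,-0.345],"jaw":4},{"translation":[-0.6,-0.5,8],"delta_rot":[0,0,-0.345],"jaw":4}]}}

```text
time: 31.2
tool_pos: [0.4363, 0.1604, 0.0836]
tool_rot: [-0.0, 0.985, 0.171, 0.001]
contact_force: [-0.2, -0.3, 0.6]
gripper_width: 0.465
grasp_force: 0.0
```

```bash
python3 - <<'E'
from h import *
f,W=look(); p=f['pixels']
print(state()['tool_pos'],state()['tool_rot'])
cv2.imwrite('pics/side8.png',cv2.resize(p[200:310,230:370],(700,550),interpolation=cv2.INTER_CUBIC))
# angle of leg from top0: bright/dark structure by depth 8..14 mm
d=np.load('top0.npz');T=d['W']-BIAS['top'];q=T[235:265,225:245].reshape(-1,3)
q=q[(q[:,2]>.007)&(q[:,0]>.45)]
c=np.array([.437,.161])
for a in np.arange(.28,.44,.02):
    v=(q[:,:2]-c)@np.array([-np.sin(a),np.cos(a)]); print(round(a,2),(abs(v)<.0025).sum(),end=' ; ')
E
```

```text
clip [304. 284.] 71 [0.4364 0.1631 0.0161]
tool [0.4361 0.1603 0.0833] 31.25
[0.43610347 0.16033516 0.08328005] [-6.74551812e-06  9.85216732e-01  1.71310287e-01  8.81612582e-04]
0.28 10 ; 0.3 15 ; 0.32 20 ; 0.34 24 ; 0.36 30 ; 0.38 31 ; 0.4 25 ; 0.42 22 ;
```

View pics/side8.png

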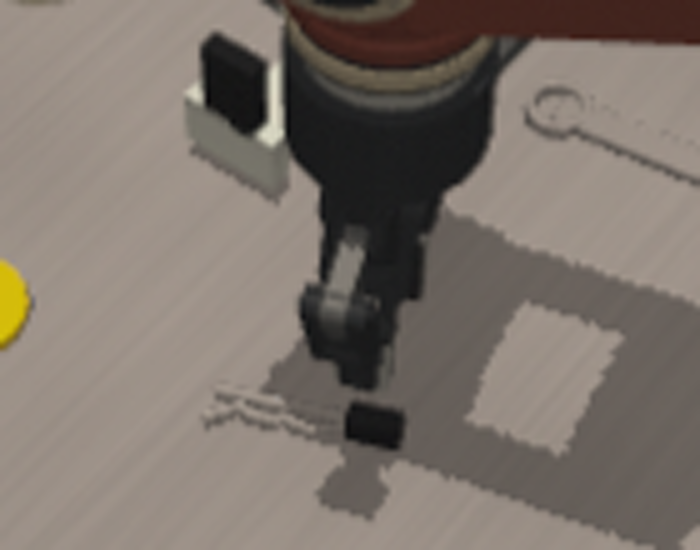

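The clip block at crop (373,425) lies under the jaws. I'll descend and grip.

Call:
{"fn": "send_rows", "kwargs": {"steps": [{"translation":[-0.1,0,2],"delta_rot":[0,0,-0.02],"jaw":4},{"translation":[-0.1,0,4],"delta_rot":[0,0,-0.02],"jaw":4},{"translation":[-0.1,0,6],"delta_rot":[0,0,-0.02],"jaw":4},{"translation":[-0.1,0,6.5],"delta_rot":[0,0,-0.02],"jaw":4},{"translation":[-0.1,0,6.5],"delta_rot":[0,0,-0.02],"jaw":4},{"translation":[-0.1,0,6.5],"delta_rot":[0,0,-0.02],"jaw":0.8},{"translation":[-0.1,0,6.5],"delta_rot":[0,0,-0.02],"jaw":0.8},{"translation":[-0.1,0,6.5],"delta_rot":[0,0,-0.02],"jaw":0.8}]}}

```text
time: 32.05
tool_pos: [0.4358, 0.1602, 0.0189]
tool_rot: [-0.0, 0.983, 0.181, 0.001]
contact_force: [-0.5, -0.2, 4.0]
gripper_width: 0.121
grasp_force: 60.0
```

Call:
{"fn": "send_rows", "kwargs": {"steps": [{"translation":[0,0,0],"delta_rot":[0,0,0],"jaw":0.8},{"translation":[0,0,0],"delta_rot":[0,0,0],"jaw":0.8},{"translation":[0,0,0],"delta_rot":[0,0,0],"jaw":0.8},{"translation":[0,0,-4],"delta_rot":[0,0,0],"jaw":0.8},{"translation":[0,0,-8],"delta_rot":[0,0,0.12],"jaw":0.8},{"translation":[0,0,-12],"delta_rot":[0,0,0.24],"jaw":0.8},{"translation":[0,0,-12],"delta_rot":[0,0,0.365],"jaw":0.8},{"translation":[0,0,-12],"delta_rot":[0,0,0.365],"jaw":0.8}]}}

```text
time: 32.85
tool_pos: [0.4353, 0.1601, 0.139]
tool_rot: [-0.0, 1.0, 0.0, 0.002]
contact_force: [-0.2, 0.1, -1.0]
gripper_width: 0.122
grasp_force: 59.5
```

Call:
{"fn": "send_rows", "kwargs": {"steps": [{"translation":[0,0,0],"delta_rot":[0,0,0],"jaw":0.8},{"translation":[0,0,0],"delta_rot":[0,0,0],"jaw":0.8},{"translation":[0,0,0],"delta_rot":[0,0,0],"jaw":0.8},{"translation":[0,0,0],"delta_rot":[0,0,0],"jaw":0.8},{"translation":[0,0,0],"delta_rot":[0,0,0],"jaw":0.8},{"translation":[0,0,0],"delta_rot":[0,0,0],"jaw":0.8},{"translation":[0,0,0],"delta_rot":[0,0,0],"jaw":0.8},{"translation":[0,0,0],"delta_rot":[0,0,0],"jaw":0.8}]}}

```text
time: 33.65
tool_pos: [0.4345, 0.16, 0.1373]
tool_rot: [-0.0, 1.0, -0.0, 0.0]
contact_force: [-0.0, -0.3, -0.5]
gripper_width: 0.121
grasp_force: 59.5
```

```bash
python3 - <<'E'
from h import *
f,W=look(); p=f['pixels'];s=state()
print(s['tool_pos'],s['tool_rot'],s['gripper_width'])
cv2.imwrite('pics/side9.png',cv2.resize(p[130:280,220:400],(720,600),interpolation=cv2.INTER_CUBIC))
E
```

```text
tool [0.4345 0.1599 0.1374] 33.7
[0.43453283 0.15994817 0.1373586 ] [-1.71676753e-05  9.99999995e-01 -8.62329063e-05  4.70149078e-05] 0.11858424913750137
```

View pics/side9.png

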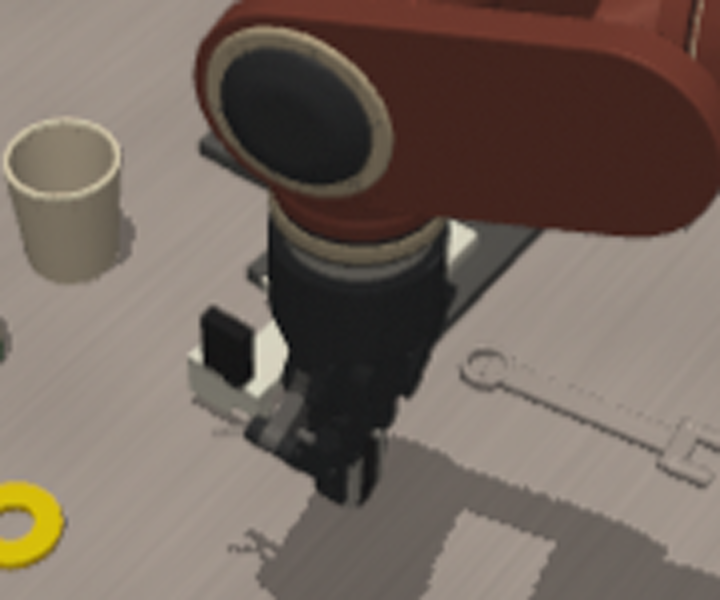

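The clip is held, and the beaker and wrench are undisturbed. Next the pre-insertion pose.

Call:
{"fn": "send_rows", "kwargs": {"steps": [{"translation":[0.6,4,0],"delta_rot":[0,0,0],"jaw":0.8},{"translation":[1.2,8,0],"delta_rot":[0,0,0],"jaw":0.8},{"translation":[1.8,12,0],"delta_rot":[0,0,0],"jaw":0.8},{"translation":[2.4,16,0],"delta_rot":[0,0,0],"jaw":0.8},{"translation":[2.75,20.55,0],"delta_rot":[0,0,0],"jaw":0.8},{"translation":[2.75,20.55,3],"delta_rot":[0,0,0],"jaw":0.8},{"translation":[2.75,20.55,5],"delta_rot":[0,0,0],"jaw":0.8},{"translation":[2.75,20.55,6.4],"delta_rot":[0,0,0],"jaw":0.8}]}}

```text
time: 34.5
tool_pos: [0.4612, -0.0459, 0.0718]
tool_rot: [-0.0, 1.0, -0.001, -0.001]
contact_force: [-0.0, 0.6, -1.6]
gripper_width: 0.117
grasp_force: 59.5
```

Call:
{"fn": "send_rows", "kwargs": {"steps": [{"translation":[0,0,0],"delta_rot":[0,0,0],"jaw":0.8},{"translation":[0,0,0],"delta_rot":[0,0,0],"jaw":0.8},{"translation":[0,0,0],"delta_rot":[0,0,0],"jaw":0.8},{"translation":[0,0,0],"delta_rot":[0,0,0],"jaw":0.8},{"translation":[0,0,0],"delta_rot":[0,0,0],"jaw":0.8},{"translation":[0,0,0],"delta_rot":[0,0,0],"jaw":0.8},{"translation":[0,0,0],"delta_rot":[0,0,0],"jaw":0.8},{"translation":[0,0,0],"delta_rot":[0,0,0],"jaw":0.8}]}}

```text
time: 35.3
tool_pos: [0.462, -0.0456, 0.0734]
tool_rot: [0.0, 1.0, -0.0, 0.0]
contact_force: [0.1, 0.4, 0.1]
gripper_width: 0.12
grasp_force: 59.5
```

```bash
python3 - <<'E'
from h import *
np.set_printoptions(suppress=True,precision=4)
f,W=look(); p=f['pixels'];s=state()
print(s['tool_pos'],s['tool_rot'],s['gripper_width'])
np.savez('s10.npz',W=W,p=p,**{k:np.array(f[k]) for k in('fx','fy','cx','cy','Rm','t')})
# project expected points (true->side-biased)
def px(P):
    c=f['Rm']@(np.array(P)+BIAS['side'])+f['t']; return (c[0]/c[2]*f['fx']+f['cx'],c[1]/c[2]*f['fy']+f['cy'])
t=s['tool_pos']
for n,P in dict(tip=t+[.070,0,-.010],blk=t+[.014,0,-.010],posttop=(.571,-.0452,.076),hole=(.571,-.0452,.063),base=(.571,-.0452,.054)).items(): print(n,np.round(px(P),1))
cv2.imwrite('pics/side10.png',cv2.resize(p[130:230,280:410],(780,600),interpolation=cv2.INTER_CUBIC))
E
```

```text
stack 379 0.0583 [ 0.5687 -0.0391]
tool [ 0.4619 -0.0456  0.0733] 35.35
[ 0.4619 -0.0456  0.0733] [-0.      1.     -0.0001 -0.    ] 0.11715196401705509
tip [325.6 190.9]
blk [346.1 201.7]
posttop [311.8 179.8]
hole [311.7 183.8]
base [311.6 186.6]
```

View pics/side10.png

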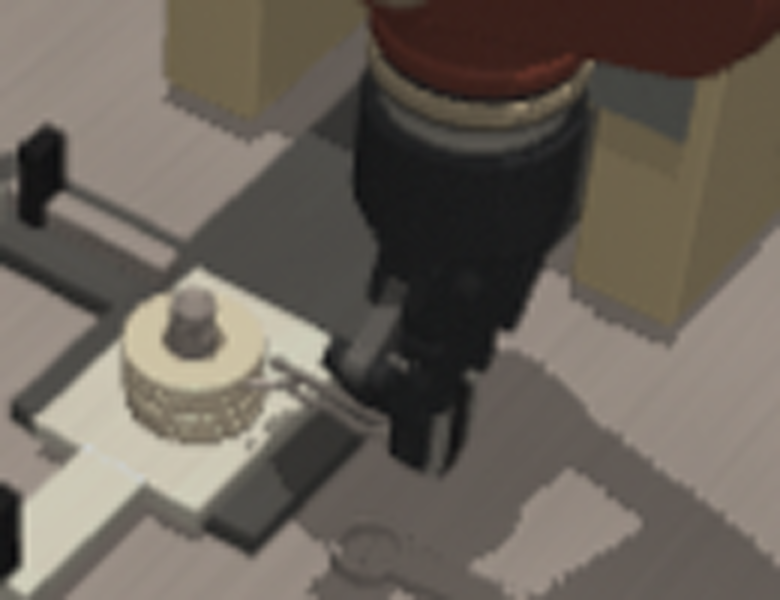

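All four rings lie flat in a stack (crop (195,360)). The straight leg's tip at (275,363) and the post's top at (193,298) match my predictions to about 1 mm. I'll insert slowly.

Call:
{"fn": "send_rows", "kwargs": {"steps": [{"translation":[1,0,0],"delta_rot":[0,0,0],"jaw":0.8},{"translation":[2,0,0],"delta_rot":[0,0,0],"jaw":0.8},{"translation":[2.6,0,0],"delta_rot":[0,0,0],"jaw":0.8},{"translation":[3,0,0],"delta_rot":[0,0,0],"jaw":0.8},{"translation":[3.3,0,0],"delta_rot":[0,0,0],"jaw":0.8},{"translation":[3.6,0,0],"delta_rot":[0,0,0],"jaw":0.8},{"translation":[3.6,0,0],"delta_rot":[0,0,0],"jaw":0.8},{"translation":[3.6,0,0],"delta_rot":[0,0,0],"jaw":0.8}]}}

```text
time: 36.15
tool_pos: [0.4978, -0.0455, 0.0732]
tool_rot: [-0.0, 1.0, -0.0, -0.0]
contact_force: [0.2, -0.4, -1.2]
gripper_width: 0.119
grasp_force: 59.5
```

Call:
{"fn": "send_rows", "kwargs": {"steps": [{"translation":[0.3,0,0],"delta_rot":[0,0,0],"jaw":0.8},{"translation":[0.6,0,0],"delta_rot":[0,0,0],"jaw":0.8},{"translation":[0.9,0,0],"delta_rot":[0,0,0],"jaw":0.8},{"translation":[1.2,0,0],"delta_rot":[0,0,0],"jaw":0.8},{"translation":[1.5,0,0],"delta_rot":[0,0,0],"jaw":0.8},{"translation":[1.5,0,0],"delta_rot":[0,0,0],"jaw":0.8},{"translation":[1.5,0,0],"delta_rot":[0,0,0],"jaw":0.8},{"translation":[1.5,0,0],"delta_rot":[0,0,0],"jaw":0.8}]}}

```text
time: 36.95
tool_pos: [0.5134, -0.0456, 0.0737]
tool_rot: [0.0, 1.0, -0.0, 0.001]
contact_force: [1.4, 1.8, -0.1]
gripper_width: 0.118
grasp_force: 59.5
```

Call:
{"fn": "send_rows", "kwargs": {"steps": [{"translation":[0.3,0,0],"delta_rot":[0,0,0],"jaw":0.8},{"translation":[0.6,0,0],"delta_rot":[0,0,0],"jaw":0.8},{"translation":[0.75,0,0],"delta_rot":[0,0,0],"jaw":0.8},{"translation":[0.75,0,0],"delta_rot":[0,0,0],"jaw":0.8},{"translation":[0.75,0,0],"delta_rot":[0,0,0],"jaw":0.8},{"translation":[0.75,0,0],"delta_rot":[0,0,0],"jaw":0.8},{"translation":[0.75,0,0],"delta_rot":[0,0,0],"jaw":0.8},{"translation":[0.75,0,0],"delta_rot":[0,0,0],"jaw":0.8}]}}

```text
time: 37.75
tool_pos: [0.5205, -0.0456, 0.0734]
tool_rot: [0.0, 1.0, -0.0, 0.0]
contact_force: [1.1, 0.4, 0.2]
gripper_width: 0.118
grasp_force: 59.5
```

```bash
python3 - <<'E'
from h import *
np.set_printoptions(suppress=True,precision=4)
f=cam('side'); p=f['pixels'];s=state()
def px(P):
    c=f['Rm']@(np.array(P)+BIAS['side'])+f['t']; return np.round((c[0]/c[2]*f['fx']+f['cx'],c[1]/c[2]*f['fy']+f['cy']),1)
t=s['tool_pos'];print(t,s['contact_force'],'tip',px(t+[.070,0,-.010]),'ideal tip',px((.591,-.0452,.063)))
cv2.imwrite('pics/side11.png',cv2.resize(p[150:210,280:358],(780,600),interpolation=cv2.INTER_CUBIC))
E
```

```text
[ 0.5205 -0.0456  0.0734] [ 1.3338  1.5453 -0.1735] tip [305. 180.] ideal tip [304.8 180.2]
```

View pics/side11.png

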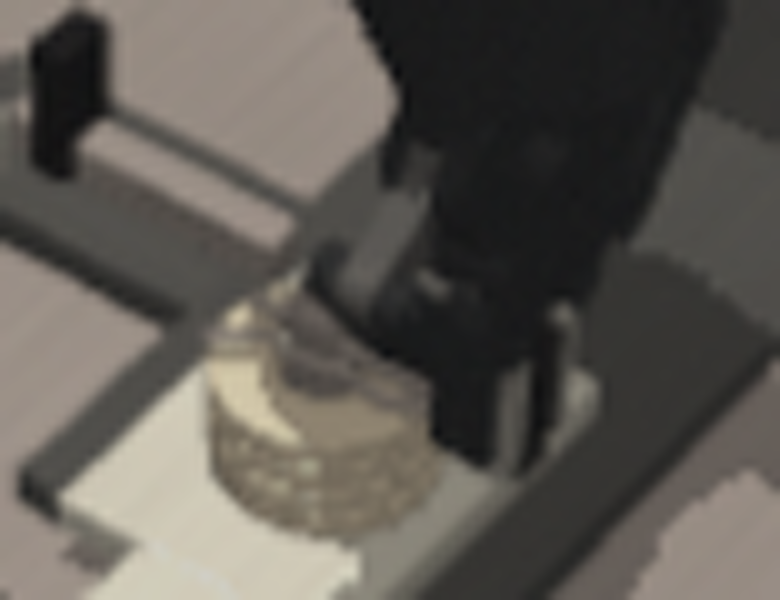

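Both legs are through and around the post (crop (310,340)). I'll nudge 1 mm, release and rise.

Call:
{"fn": "send_rows", "kwargs": {"steps": [{"translation":[0.1,0,0],"delta_rot":[0,0,0],"jaw":0.8},{"translation":[0.1,0,0],"delta_rot":[0,0,0],"jaw":0.8},{"translation":[0.1,0,0],"delta_rot":[0,0,0],"jaw":3.5},{"translation":[0.1,0,0],"delta_rot":[0,0,0],"jaw":3.5},{"translation":[0.1,0,0],"delta_rot":[0,0,0],"jaw":3.5},{"translation":[0.1,0,0],"delta_rot":[0,0,0],"jaw":3.5},{"translation":[0.1,0,-2],"delta_rot":[0,0,0],"jaw":3.5},{"translation":[0.1,0,-5],"delta_rot":[0,0,0],"jaw":3.5}]}}

```text
time: 38.6
tool_pos: [0.5196, -0.0452, 0.1215]
tool_rot: [-0.001, 1.0, -0.0, -0.003]
contact_force: [-0.1, -0.4, 0.1]
gripper_width: 0.408
grasp_force: 0.0
```

Call:
{"fn": "send_rows", "kwargs": {"steps": [{"translation":[0,0,-4],"delta_rot":[0,0,0],"jaw":3.5},{"translation":[-2,-3,-4],"delta_rot":[0,0,0],"jaw":3.5},{"translation":[-4,-7,-4],"delta_rot":[0,0,0],"jaw":3},{"translation":[-6,-11,-4],"delta_rot":[0,0,0],"jaw":3},{"translation":[-8,-15,-4],"delta_rot":[0,0,0],"jaw":3},{"translation":[-8,-19,-4],"delta_rot":[0,0,0],"jaw":3},{"translation":[-8,-23,-4],"delta_rot":[0,0,0],"jaw":3},{"translation":[-8,-23,-4],"delta_rot":[0,0,0],"jaw":3}]}}

```text
time: 39.4
tool_pos: [0.441, 0.188, 0.1637]
tool_rot: [-0.001, 1.0, 0.003, 0.0]
contact_force: [-0.8, -0.3, -0.3]
gripper_width: 0.352
grasp_force: 0.0
```

```bash
python3 - <<'E'
from h import *
f=cam('side'); p=f['pixels'];s=state();print(s['tool_pos'])
g=cam('top')['pixels']
cv2.imwrite('pics/both12.png',np.hstack([cv2.resize(p[150:210,280:350],(420,360),interpolation=cv2.INTER_CUBIC),cv2.resize(g[185:245,290:350],(360,360),interpolation=cv2.INTER_CUBIC)]))
E
```

```text
[0.4411299  0.18617895 0.1634632 ]
```

View pics/both12.png

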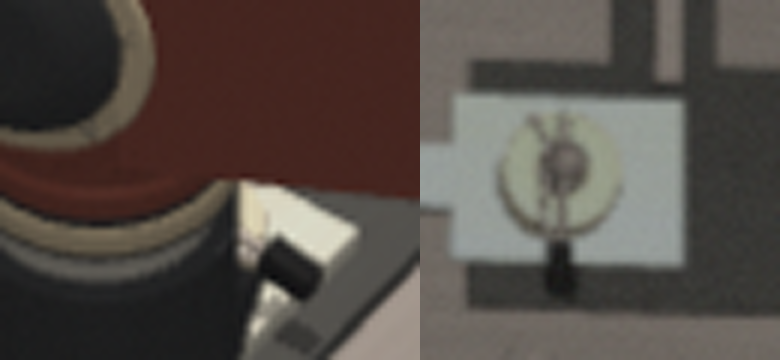

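From the top the clip is through the post, but the depth looks uncertain by some mm. I'll shift the arm and measure before moving the carriage.

Call:
{"fn": "send_rows", "kwargs": {"steps": [{"translation":[4,-3,0],"delta_rot":[0,0,0],"jaw":3},{"translation":[8,-6,0],"delta_rot":[0,0,0],"jaw":3},{"translation":[11,-8,0],"delta_rot":[0,0,0],"jaw":3},{"translation":[13,-9,0],"delta_rot":[0,0,0],"jaw":3},{"translation":[13,-9,0],"delta_rot":[0,0,0],"jaw":3},{"translation":[13,-9,0],"delta_rot":[0,0,0],"jaw":3},{"translation":[13,-9,0],"delta_rot":[0,0,0],"jaw":3},{"translation":[13,-9,0],"delta_rot":[0,0,0],"jaw":3}]}}

```text
time: 40.3
tool_pos: [0.5708, 0.2735, 0.1633]
tool_rot: [0.0, 1.0, -0.001, -0.0]
contact_force: [-0.2, 0.3, -0.1]
gripper_width: 0.351
grasp_force: 0.0
```

```bash
cat > m.py <<'E'
from h import *
np.set_printoptions(suppress=True,precision=4)
def measure(save=None,yc=-.045):
    for n in('side','top'):
        f=cam(n);p=f['pixels'];W=cloud(f)-BIAS[n]
        C=-f['Rm'].T@f['t']-BIAS[n]
        b=(p.max(-1)<48)&(abs(W[...,0]-.52)<.035)&(abs(W[...,1]-yc)<.03)&(W[...,2]>.035)&(W[...,2]<.085)
        q=W[b]; print(n,'block',len(q),q.mean(0) if len(q) else '',np.percentile(q,[4,96],axis=0).tolist() if len(q) else '')
        g=(abs(W[...,0]-.571)<.018)&(abs(W[...,1]-yc)<.018)&(W[...,2]>.069)&(W[...,2]<.085)
        q=W[g];print(n,'post',len(q),q.mean(0) if len(q) else '')
        if save and n=='side': cv2.imwrite(save,cv2.resize(p[150:210,280:350],(700,600),interpolation=cv2.INTER_CUBIC))
        if n=='side':
            def px(P):
                c=f['Rm']@(np.array(P)+BIAS['side'])+f['t']; return np.round(((c[0]/c[2]*f['fx']+f['cx']-280)*10,(c[1]/c[2]*f['fy']+f['cy']-150)*10))
            for k in(0,.003,.006): print('k',k,'tip',px((.591+k,yc,.067)),'blk back top',px((.511+k,yc,.059)))
E
python3 -c "
from m import *
measure('pics/side13.png');print(state()['tool_pos'])"
```

```text
side block 54 [ 0.523  -0.0418  0.0594] [[0.5134274511421734, -0.04622774079511378, 0.051401888761120125], [0.5325946208081777, -0.03862598079574231, 0.06495533530326103]]
side post 50 [ 0.5725 -0.0449  0.0749]
k 0 tip [247. 290.] blk back top [529. 463.]
k 0.003 tip [237. 284.] blk back top [518. 458.]
k 0.006 tip [227. 279.] blk back top [507. 452.]
top block 33 [ 0.5193 -0.0445  0.0616] [[0.5112307545301862, -0.050236064179644366, 0.05775362784559717], [0.5292448729207853, -0.0391668452223794, 0.06659862461353126]]
top post 33 [ 0.5693 -0.0469  0.0754]
[0.571  0.2739 0.1635]
```

View pics/side13.png

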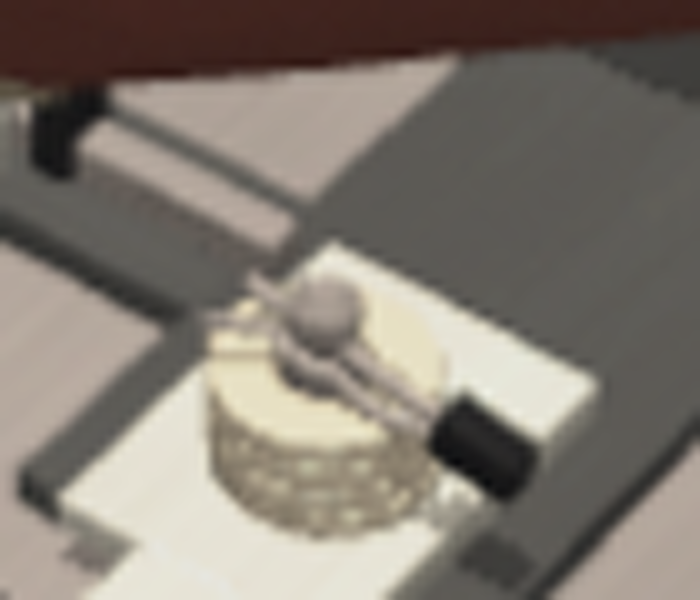

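Block centre sits about 49 mm from the post axis in both views, so the clip is home; sprung leg is behind the post (crop (220,320)). Next the handle, gripped again, and push home.

Call:
{"fn": "send_rows", "kwargs": {"steps": [{"translation":[0,4.8,0],"delta_rot":[0,0,0],"jaw":3},{"translation":[0,9.6,0],"delta_rot":[0,0,0],"jaw":3},{"translation":[0,14.4,0],"delta_rot":[0,0,0],"jaw":3},{"translation":[0,18.9,0],"delta_rot":[0,0,0],"jaw":3},{"translation":[0,18.9,0],"delta_rot":[0,0,0],"jaw":3},{"translation":[0,18.9,3],"delta_rot":[0,0,0],"jaw":3},{"translation":[0,18.9,6],"delta_rot":[0,0,0],"jaw":3},{"translation":[0,18.9,9.6],"delta_rot":[0,0,0],"jaw":3}]}}

```text
time: 41.2
tool_pos: [0.5723, 0.0859, 0.0679]
tool_rot: [-0.0, 1.0, -0.0, 0.002]
contact_force: [0.2, 1.0, -0.3]
gripper_width: 0.35
grasp_force: 0.0
```

Call:
{"fn": "send_rows", "kwargs": {"steps": [{"translation":[0,0,0],"delta_rot":[0,0,0],"jaw":3},{"translation":[0,0,0],"delta_rot":[0,0,0],"jaw":0.8},{"translation":[0,0,0],"delta_rot":[0,0,0],"jaw":0.8},{"translation":[0,0,0],"delta_rot":[0,0,0],"jaw":0.8},{"translation":[0,0,0],"delta_rot":[0,0,0],"jaw":0.8},{"translation":[0,0,0],"delta_rot":[0,0,0],"jaw":0.8},{"translation":[0,0,0],"delta_rot":[0,0,0],"jaw":0.8},{"translation":[0,0,0],"delta_rot":[0,0,0],"jaw":0.8}]}}

```text
time: 42.0
tool_pos: [0.5713, 0.0844, 0.0681]
tool_rot: [0.001, 1.0, -0.0, -0.0]
contact_force: [-0.4, -6.0, -7.8]
gripper_width: 0.13
grasp_force: 58.8
```

Call:
{"fn": "send_rows", "kwargs": {"steps": [{"translation":[0,0.4,0],"delta_rot":[0,0,0],"jaw":0.8},{"translation":[0,1.4,0],"delta_rot":[0,0,0],"jaw":0.8},{"translation":[0,2.8,0],"delta_rot":[0,0,0],"jaw":0.8},{"translation":[0,4.2,0],"delta_rot":[0,0,0],"jaw":0.8},{"translation":[0,5.6,0],"delta_rot":[0,0,0],"jaw":0.8},{"translation":[0,7,0],"delta_rot":[0,0,0],"jaw":0.8},{"translation":[0,8.4,0],"delta_rot":[0,0,0],"jaw":0.8},{"translation":[0,9.5,0],"delta_rot":[0,0,0],"jaw":0.8}]}}

```text
time: 42.8
tool_pos: [0.5709, -0.0113, 0.068]
tool_rot: [0.0, 1.0, -0.001, -0.001]
contact_force: [-4.4, 2.8, 0.1]
gripper_width: 0.127
grasp_force: 60.0
```

Call:
{"fn": "send_rows", "kwargs": {"steps": [{"translation":[0,1.2,0],"delta_rot":[0,0,0],"jaw":0.8},{"translation":[0,2.6,0],"delta_rot":[0,0,0],"jaw":0.8},{"translation":[0,4,0],"delta_rot":[0,0,0],"jaw":0.8},{"translation":[0,5.4,0],"delta_rot":[0,0,0],"jaw":0.8},{"translation":[0,6.8,0],"delta_rot":[0,0,0],"jaw":0.8},{"translation":[0,8,0],"delta_rot":[0,0,0],"jaw":0.8},{"translation":[0,9,0],"delta_rot":[0,0,0],"jaw":0.8},{"translation":[0,9.6,0],"delta_rot":[0,0,0],"jaw":0.8}]}}

```text
time: 43.6
tool_pos: [0.5704, -0.1075, 0.068]
tool_rot: [0.0, 1.0, -0.001, -0.001]
contact_force: [-7.1, 2.6, -0.6]
gripper_width: 0.127
grasp_force: 60.2
```

Call:
{"fn": "send_rows", "kwargs": {"steps": [{"translation":[0,0.3,0],"delta_rot":[0,0,0],"jaw":0.8},{"translation":[0,0.6,0],"delta_rot":[0,0,0],"jaw":0.8},{"translation":[0,0.8,0],"delta_rot":[0,0,0],"jaw":0.8},{"translation":[0,0.8,0],"delta_rot":[0,0,0],"jaw":0.8},{"translation":[0,0.8,0],"delta_rot":[0,0,0],"jaw":0.8},{"translation":[0,0.8,0],"delta_rot":[0,0,0],"jaw":0.8},{"translation":[0,0.8,0],"delta_rot":[0,0,0],"jaw":0.8},{"translation":[0,0.8,0],"delta_rot":[0,0,0],"jaw":0.8}]}}

```text
time: 44.4
tool_pos: [0.5704, -0.1153, 0.068]
tool_rot: [0.001, 1.0, -0.0, -0.001]
contact_force: [-6.7, 0.0, -0.1]
gripper_width: 0.132
grasp_force: 60.0
```

Call:
{"fn": "send_rows", "kwargs": {"steps": [{"translation":[0,0.1,0],"delta_rot":[0,0,0],"jaw":0.8},{"translation":[0,0.2,0],"delta_rot":[0,0,0],"jaw":0.8},{"translation":[0,0.2,0],"delta_rot":[0,0,0],"jaw":0.8},{"translation":[0,0.2,0],"delta_rot":[0,0,0],"jaw":0.8},{"translation":[0,0.2,0],"delta_rot":[0,0,0],"jaw":0.8},{"translation":[0,0.2,0],"delta_rot":[0,0,0],"jaw":0.8},{"translation":[0,0.2,0],"delta_rot":[0,0,0],"jaw":0.8},{"translation":[0,0.2,0],"delta_rot":[0,0,0],"jaw":0.8}]}}

```text
time: 45.2
tool_pos: [0.5704, -0.1157, 0.068]
tool_rot: [-0.001, 1.0, -0.0, -0.001]
contact_force: [-6.9, 6.4, 1.4]
gripper_width: 0.124
grasp_force: 60.3
```

The carriage is at its stop. I'll release, rise, and check heights beyond the knob.

Call:
{"fn": "send_rows", "kwargs": {"steps": [{"translation":[0,-0.1,0],"delta_rot":[0,0,0],"jaw":3},{"translation":[0,-0.1,0],"delta_rot":[0,0,0],"jaw":3},{"translation":[0,-0.1,0],"delta_rot":[0,0,0],"jaw":3},{"translation":[0,-0.1,-4],"delta_rot":[0,0,0],"jaw":3},{"translation":[0,-0.1,-8],"delta_rot":[0,0,0],"jaw":1},{"translation":[0,-0.1,-10],"delta_rot":[0,0,0],"jaw":0},{"translation":[0,-0.1,-10],"delta_rot":[0,0,0],"jaw":0},{"translation":[0,-0.1,-10],"delta_rot":[0,0,0],"jaw":0}]}}

```text
time: 46.0
tool_pos: [0.5718, -0.115, 0.1678]
tool_rot: [0.0, 1.0, -0.0, 0.001]
contact_force: [-0.2, -0.5, -0.5]
gripper_width: 0.003
grasp_force: 0.0
```

```bash
python3 - <<'E'
from h import *
np.set_printoptions(suppress=True,precision=3,linewidth=200)
f=cam('side');p=f['pixels'];W=cloud(f)-BIAS['side']
print(state()['tool_pos'])
for x in np.arange(.66,.80,.01):
    m=(abs(W[...,0]-x)<.005)&(abs(W[...,1]+.095)<.03); print(round(x,2),m.sum(),W[m][:,2].max() if m.any() else '', end=' | ')
h=(p.max(-1)<50)&(W[...,2]>.045)&(W[...,2]<.11)&(W[...,1]>-.16)&(W[...,1]<0)&(W[...,0]>.54)&(W[...,0]<.72)
n,l,s,c=cv2.connectedComponentsWithStats(h.astype(np.uint8))
for i in range(1,n):
    if s[i,4]>20:
        q=W[l==i]; q=q[q[:,2]>q[:,2].max()-.008];print('\n',s[i,4],q.mean(0))
cv2.imwrite('pics/side14.png',cv2.resize(p[120:210,250:390],(770,495),interpolation=cv2.INTER_CUBIC))
E
```

```text
[ 0.571 -0.115  0.166]
0.66 75 0.030773710161930957 | 0.67 70 0.03091632534253413 | 0.68 118 0.0605516218233345 | 0.69 111 0.06079277988688226 | 0.7 67 0.0344575427891924 | 0.71 50 0.033450049489979046 | 0.72 53 0.01669252154731839 | 0.73 28 0.016467375710692723 | 0.74 57 0.005759821573454144 | 0.75 55 0.00882569463292947 | 0.76 61 0.007867978392776307 | 0.77 54 0.007241515392625931 | 0.78 58 0.0061485085122844 | 0.79 58 0.006275918164801105 | 0.8 57 0.007404977535641443 | 
 41 [ 0.686 -0.097  0.057]

 181 [ 0.571 -0.115  0.084]
```

View pics/side14.png

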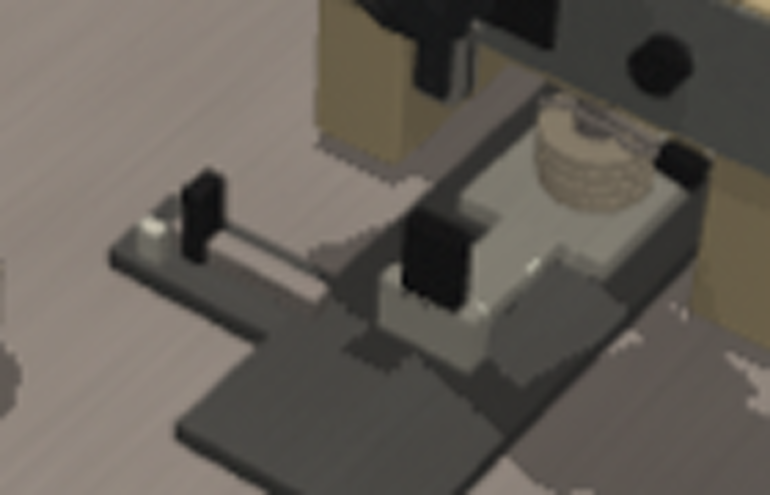

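The carriage is home with the clip and stack intact (crop (590,150)). The bolt's end peg behind the knob is about 34 mm high, so I'll keep the fingertips at 40 mm.

Call:
{"fn": "send_rows", "kwargs": {"steps": [{"translation":[4.5,-1,0],"delta_rot":[0,0,0],"jaw":0},{"translation":[9,-1.7,0],"delta_rot":[0,0,0],"jaw":0},{"translation":[13.5,-1.7,0],"delta_rot":[0,0,0],"jaw":0},{"translation":[15.3,-1.7,0],"delta_rot":[0,0,0],"jaw":0},{"translation":[15.3,-1.7,0],"delta_rot":[0,0,0],"jaw":0},{"translation":[15.3,-1.7,4],"delta_rot":[0,0,0],"jaw":0},{"translation":[15.3,-1.7,8],"delta_rot":[0,0,0],"jaw":0},{"translation":[15.3,-1.7,11.2],"delta_rot":[0,0,0],"jaw":0}]}}

```text
time: 46.85
tool_pos: [0.7214, -0.0973, 0.0511]
tool_rot: [-0.0, 1.0, -0.0, -0.003]
contact_force: [0.0, 0.2, 0.2]
gripper_width: -0.003
grasp_force: 0.0
```

Call:
{"fn": "send_rows", "kwargs": {"steps": [{"translation":[0,0,0],"delta_rot":[0,0,0],"jaw":0},{"translation":[-1,0,0],"delta_rot":[0,0,0],"jaw":0},{"translation":[-1.8,0,0],"delta_rot":[0,0,0],"jaw":0},{"translation":[-2.6,0,0],"delta_rot":[0,0,0],"jaw":0},{"translation":[-3.4,0,0],"delta_rot":[0,0,0],"jaw":0},{"translation":[-4.2,0,0],"delta_rot":[0,0,0],"jaw":0},{"translation":[-4.9,0,0],"delta_rot":[0,0,0],"jaw":0},{"translation":[-4.9,0,0],"delta_rot":[0,0,0],"jaw":0}]}}

```text
time: 47.65
tool_pos: [0.6744, -0.0976, 0.0554]
tool_rot: [-0.0, 1.0, -0.0, -0.0]
contact_force: [0.1, -0.2, 0.5]
gripper_width: -0.0
grasp_force: 0.0
```

Call:
{"fn": "send_rows", "kwargs": {"steps": [{"translation":[-0.2,0,0],"delta_rot":[0,0,0],"jaw":0},{"translation":[-0.4,0,0],"delta_rot":[0,0,0],"jaw":0},{"translation":[-0.5,0,0],"delta_rot":[0,0,0],"jaw":0},{"translation":[-0.6,0,0],"delta_rot":[0,0,0],"jaw":0},{"translation":[-0.6,0,0],"delta_rot":[0,0,0],"jaw":0},{"translation":[-0.6,0,0],"delta_rot":[0,0,0],"jaw":0},{"translation":[-0.6,0,0],"delta_rot":[0,0,0],"jaw":0},{"translation":[-0.6,0,0],"delta_rot":[0,0,0],"jaw":0}]}}

```text
time: 48.45
tool_pos: [0.6694, -0.0976, 0.0552]
tool_rot: [-0.0, 1.0, -0.0, -0.0]
contact_force: [0.8, 0.4, 0.4]
gripper_width: 0.001
grasp_force: 0.5
```

```bash
cat > k.py <<'E'
from h import *
np.set_printoptions(suppress=True,precision=4)
s=state();print(s['tool_pos'],s['contact_force'])
f=cam('side');p=f['pixels'];W=cloud(f)-BIAS['side']
h=(p.max(-1)<50)&(W[...,2]>.02)&(W[...,2]<.062)&(W[...,1]>-.13)&(W[...,1]<-.06)&(W[...,0]>.6)&(W[...,0]<.72)
q=W[h];q=q[q[:,2]>.05];print(len(q),q.mean(0),q.min(0),q.max(0))
E
python3 k.py
```

```text
[ 0.6694 -0.0976  0.0552] [0.8283 0.4116 0.3949]
54 [ 0.6573 -0.0951  0.0562] [ 0.6464 -0.109   0.05  ] [ 0.6764 -0.0848  0.0619]
```

Call:
{"fn": "send_rows", "kwargs": {"steps": [{"translation":[-0.1,0,0],"delta_rot":[0,0,0],"jaw":0},{"translation":[-0.2,0,0],"delta_rot":[0,0,0],"jaw":0},{"translation":[-0.3,0,0],"delta_rot":[0,0,0],"jaw":0},{"translation":[-0.3,0,0],"delta_rot":[0,0,0],"jaw":0},{"translation":[-0.3,0,0],"delta_rot":[0,0,0],"jaw":0},{"translation":[-0.3,0,0],"delta_rot":[0,0,0],"jaw":0},{"translation":[-0.3,0,0],"delta_rot":[0,0,0],"jaw":0},{"translation":[-0.3,0,0],"delta_rot":[0,0,0],"jaw":0}]}}

```text
time: 49.3
tool_pos: [0.6671, -0.0976, 0.0553]
tool_rot: [0.0, 1.0, -0.0, 0.001]
contact_force: [5.2, 0.2, -3.0]
gripper_width: 0.003
grasp_force: 2.5
```

Call:
{"fn": "send_rows", "kwargs": {"steps": [{"translation":[1,0,0],"delta_rot":[0,0,0],"jaw":0},{"translation":[2,0,0],"delta_rot":[0,0,0],"jaw":0},{"translation":[2,0,-4],"delta_rot":[0,0,0],"jaw":0},{"translation":[2,0,-8],"delta_rot":[0,0,0],"jaw":0},{"translation":[2,0,-12],"delta_rot":[0,0,0],"jaw":0},{"translation":[2,-4,-14],"delta_rot":[0,0,0],"jaw":0},{"translation":[2,-8,-14],"delta_rot":[0,0,0],"jaw":0},{"translation":[2,-12,-14],"delta_rot":[0,0,0],"jaw":0}]}}

```text
time: 50.1
tool_pos: [0.6874, 0.0232, 0.1972]
tool_rot: [0.0, 1.0, -0.001, 0.001]
contact_force: [0.0, 0.4, -1.3]
gripper_width: 0.002
grasp_force: 0.0
```

Call:
{"fn": "send_rows", "kwargs": {"steps": [{"translation":[0,-2,0],"delta_rot":[0,0,0],"jaw":0},{"translation":[0,-4,0],"delta_rot":[0,0,0],"jaw":0},{"translation":[0,-4,0],"delta_rot":[0,0,0],"jaw":0},{"translation":[0,-4,0],"delta_rot":[0,0,0],"jaw":0},{"translation":[0,-4,0],"delta_rot":[0,0,0],"jaw":0},{"translation":[0,-4,0],"delta_rot":[0,0,0],"jaw":0},{"translation":[0,-4,0],"delta_rot":[0,0,0],"jaw":0},{"translation":[0,-4,0],"delta_rot":[0,0,0],"jaw":0}]}}

```text
time: 50.9
tool_pos: [0.6865, 0.0617, 0.1953]
tool_rot: [0.0, 1.0, -0.001, -0.0]
contact_force: [0.0, -0.0, -0.1]
gripper_width: 0.001
grasp_force: 0.0
```

```bash
python3 k.py; python3 - <<'E'
from h import *
p=cam('side')['pixels']
cv2.imwrite('pics/side15.png',cv2.resize(p[120:210,250:390],(770,495),interpolation=cv2.INTER_CUBIC))
E
```

```text
[0.6865 0.0617 0.1953] [ 0.0181 -0.0104 -0.0966]
30 [ 0.6491 -0.0974  0.056 ] [ 0.6446 -0.1069  0.0504] [ 0.6547 -0.0884  0.0616]
```

View pics/side15.png

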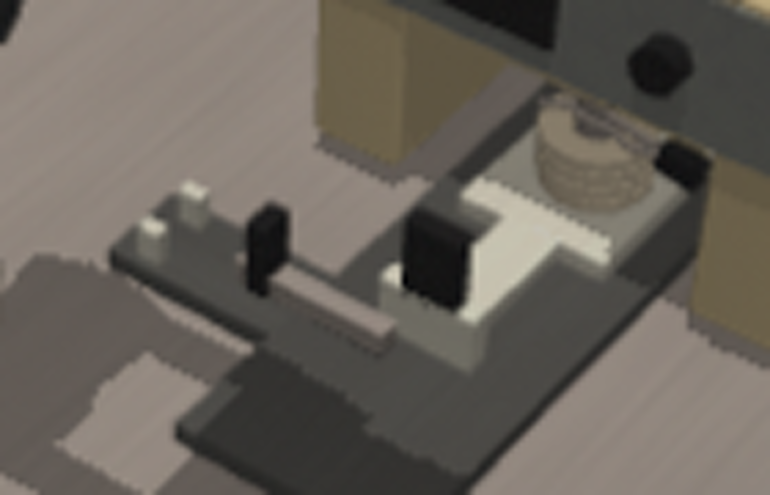

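The knob is back at its original place, with the bolt's tip in front of the foot (crop (385,335)), the clip and rings in place and the arm clear, so I'm handing in.

```bash
python3 -c "
from plant import *
print(job_done())"
```

```text
the job is handed in; nothing more can be done
None
```

The oven is loaded and I've handed the job in at about 51 s of the 208 s, but no verdict came back: all four rings are stacked on the post, the clip is through, the carriage is home and the bolt is shut.

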